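Make up the bakery's tasting tray by colour-coded dish

TASK

Make up the tasting tray: put the dark-spotted tiger loaf in the red dish, the floured dark rye roll in the blue dish, the seeded round roll in the yellow dish and the slashed oval roll in the green dish, each upright in the middle of its dish and flat on its floor. Leave the unspotted loaf and the unfloured dark roll where they lie.

Things in the scene. Friction and masses are not known exactly. Their poses are not given: they have to be found in the camera images.
- tiger_mid (a point): The tiger-crust mini loaf: orange-golden rectangular loaf covered with dark brown crackle spots, 66 long (its x) x 46 wide (its y) x 46 mm high. Goes in the red dish. Crusty and rigid, upright sides up to 34 mm from its underside, about 60 g, loose on a white board. The point is its centre, 23 mm above its underside; z up.
- plain_mid (a point): LOOK-ALIKE, stays where it is: a mini loaf of the same shape, size and orange-golden colour as the tiger loaf, but with no dark spots; 66 (x) x 46 (y) x 46 mm high. Crusty and rigid, upright sides up to 34 mm from its underside, about 60 g, loose on a white board. The point is its centre, 23 mm above its underside; z up.
- rye_mid (a point): The floured rye roll: round dark brown roll, 51 mm across, 46 mm high, its top white with flour and marked by a dark cross. Goes in the blue dish. Crusty and rigid, upright sides up to 34 mm from its underside, about 60 g, loose on a white board. The point is its centre, 23 mm above its underside; z up.
- bare_mid (a point): LOOK-ALIKE, stays where it is: a round dark brown roll of the same size (51 mm across, 46 mm high) with no flour and no cross on top. Crusty and rigid, upright sides up to 34 mm from its underside, about 60 g, loose on a white board. The point is its centre, 23 mm above its underside; z up.
- seeded_mid (a point): The seeded roll: round golden roll with pale seeds on top, 51 mm across, 46 mm high. Goes in the yellow dish. Crusty and rigid, upright sides up to 34 mm from its underside, about 60 g, loose on a white board. The point is its centre, 23 mm above its underside; z up.
- oval_mid (a point): The oval roll: golden oval roll with three pale slanting slashes on top, 70 long (its x) x 42 wide (its y) x 46 mm high. Goes in the green dish. Crusty and rigid, upright sides up to 34 mm from its underside, about 60 g, loose on a white board. The point is its centre, 23 mm above its underside; z up.
- dish_red_floor (a point): The red dish: fixed shallow red dish on a dark steel sheet, 108 (x) x 102 mm (y) outside, walls 3 mm thick whose rim stands 8 mm above its inner floor. The four dishes stand 2 by 2, about 5 to 6 mm apart. The point is the middle of its inner floor; x and y along its sides, z up.
- dish_blue_floor (a point): The blue dish: fixed shallow blue dish on a dark steel sheet, 108 (x) x 102 mm (y) outside, walls 3 mm thick whose rim stands 8 mm above its inner floor. The four dishes stand 2 by 2, about 5 to 6 mm apart. The point is the middle of its inner floor; x and y along its sides, z up.
- dish_yellow_floor (a point): The yellow dish: fixed shallow yellow dish on a dark steel sheet, 108 (x) x 102 mm (y) outside, walls 3 mm thick whose rim stands 8 mm above its inner floor. The four dishes stand 2 by 2, about 5 to 6 mm apart. The point is the middle of its inner floor; x and y along its sides, z up.
- dish_green_floor (a point): The green dish: fixed shallow green dish on a dark steel sheet, 108 (x) x 102 mm (y) outside, walls 3 mm thick whose rim stands 8 mm above its inner floor. The four dishes stand 2 by 2, about 5 to 6 mm apart. The point is the middle of its inner floor; x and y along its sides, z up.
Mind the look-alikes: they are no part of the job. What is shaped like the part that bears oval_mid but pink or purple is not meant.

How it is judged:
By the outcome, as a careful person would: the job done as asked, in the order asked, and still so for the second after the job is handed in, with the robot touching nothing.
It also fails if it takes over 112 s, if anything falls off the work surface, if the arm or the gripper's body presses on something with over 40 N, if the wrist force passes 120 N, or if a joint passes its speed limit or range.

ROBOT

A 7-joint arm with a two-finger parallel gripper is mounted at the origin on the work surface. World frame = base frame: x ahead of the robot, y to its left, z up, the work surface at z = 0. Lengths are in m, angles in rad, forces in N, time in s.
With the tool pointing down it reaches from about 0.4 to 0.85 m from the base axis. Payload 4.5 kg.
Tool frame: the origin (TCP) lies at the very end of the fingers, on their centre line; the grasp point (between the pads) lies 19 mm behind it (r.pinch_z is the distance from the TCP to the grasp point, in m); x points along the fingers, y is the direction in which the jaws open and shut, and the axes are right-handed (so a half turn about x gives the same grasp; the last joint's range is limited). The gripper opens to 88 mm and grips with 3 to 60 N. Pads are 18 mm wide; open, the fingers measure 123 mm over their backs; the gripper's body (75 mm by 187 mm) begins 45 mm behind the grasp point.
Start: joints at [1.297, 0.689, -0.195, 1.565, 0.157, 0.902, -0.215], TCP at [0.189, -0.596, 0.239] pointing down, gripper open.
Joint ranges: [-3.01, 3.01], [-0.46, 2.08], [-1.47, 1.51], [0.13, 2.56], [-1, 4.14], [0.04, 2.09], [-2.66, 2.66]. Speed limits (rad/s): [2.57, 2.57, 3.14, 3.14, 3.14, 3.14, 3.14].

INTERFACE

Orientations are given as a unit quaternion [x, y, z, w].
In Python, from plant import telemetry, cams, job, r gives the robot as it stands.
- The arm moves only by the tool send_rows, never from a script. Its argument "commands" is one flat list of numbers, 7 for each row, row after row: the shift along the world's x, y, z as a fraction of full scale, then the turn, a rotation vector about the world's x, y, z as a fraction of full scale, then the closure, from 0 (fully open) to 1 (shut). In form: [dx, dy, dz, wx, wy, wz, claw, dx, dy, dz, wx, wy, wz, claw, ...]. A call has 1 to 12 rows; each row shifts and turns the pose as measured when the row begins; what a row does not reach is not made up. Full scale, the value 1, is 250 mm for a shift and 90 degrees for a turn. A row lasts 1/10 s, in which the tool goes at most 50 mm and 8.59 degrees, less where a joint would pass 70% of its speed; a pose out of reach is approached as far as the arm can. A call with a number of a shift or a turn outside -1 to 1 is refused whole. A call with a gripper value outside its range is refused whole. The fingers move at their own pace and stop on an object; "newtons" is the grip in N (left out, the last holds). Time passes only in rows, so rows that do not move let the fingers close. It gives the time, the measured TCP pose, the force and the opening at its end, in the units of the state.
- telemetry.get_state(): the state, without advancing time (a new reading comes with each control period).
- cams.snapshot(name): name is "scene" or "side" or "wrist"; returns a dict with "image" (420x560x3 uint8, blue, green, red), "intrinsics" (3x3 intrinsics, pixels), "world_to_cam" (4x4, takes a point from world to camera coordinates). Camera axes: x right, y down, z forward; pixel columns grow to the right and rows downward; lengths in m; the calibration is good to about 2 mm. A picture is of the moment at which its call begins. There is no depth.
- job.finish_job(): hands the job in, once; it reports no verdict.
The state is a dict: "clock": time; "q": joint angles; "qd": joint speeds; "joint_torque": joint torques, N m; "tool_pos": TCP position; "eef_rot": TCP orientation; "contact_force": force on the tool from outside, world axes, zero at the start; "moment": the same for the moment, N m; "opening": opening from 0.0 (shut) to 1.0 (fully open).
Only numpy, scipy, OpenCV 4.12 (cv2) and the standard library are available. Lean on these libraries where they do the work, as an engineer would, in place of code of your own. Each camera call takes 0.05 s, during which the arm holds its last target.

## Working session

There is one attempt and no reset: what is moved stays moved. The work goes in short steps, Python scripts to look and compute and a tool call to move; the robot and the scene stay as the last step left them, time stands still between calls to the robot, and variables do not carry over. Pictures are saved under pics/ and viewed, and the job is handed in when it is done.

Besides the shell and the picture viewer there is one more tool, called after "Emit:" as name(argument=value, ...) on one line, values as JSON. send_rows: Moves the arm, as the interface text tells. Its arguments: {"type":"object","properties":{"commands":{"type":"array"},"newtons":{"type":"number"}},"required":["commands"]}

```bash
mkdir -p pics; ls
python3 - <<'E'
from plant import telemetry, cams, job, r
import cv2, numpy as np
s=telemetry.get_state(); print(s['clock'],s['tool_pos'],s['eef_rot'],s['opening'],r.pinch_z)
for n in ['scene','side','wrist']:
    d=cams.snapshot(n); cv2.imwrite(f'pics/{n}0.png',d['image']); np.savez(f'pics/{n}0.npz',**d)
    print(n,d['intrinsics'].tolist(),np.round(d['world_to_cam'],3).tolist())
E
```

```text
pics
0.0 [ 0.18911263 -0.59501813  0.2378793 ] [-0.698595   -0.10908367  0.69889273 -0.10777167] 1.0044603241261696 0.0187
scene [[543.7287330064714, 0.0, 286.4443045619273], [0.0, 543.7287330064714, 220.3357196260134], [0.0, 0.0, 1.0]] [[-0.855, 0.518, 0.008, 0.421], [0.393, 0.658, -0.642, -0.037], [-0.338, -0.546, -0.766, 1.441], [0.0, 0.0, 0.0, 1.0]]
side [[383.32121499988097, 0.0, 275.196388135954], [0.0, 383.32121499988097, 201.85587074372853], [0.0, 0.0, 1.0]] [[-0.856, -0.516, 0.005, 0.292], [-0.345, 0.566, -0.748, 0.25], [0.384, -0.643, -0.663, 0.979], [0.0, 0.0, 0.0, 1.0]]
wrist [[318.84976401391793, 0.0, 282.07496028190997], [0.0, 318.84976401391793, 209.63013163315014], [0.0, 0.0, 1.0]] [[0.303, -0.953, -0.001, -0.625], [-0.908, -0.288, 0.305, -0.042], [-0.291, -0.092, -0.952, 0.389], [0.0, 0.0, 0.0, 1.0]]
```

View pics/scene0.png

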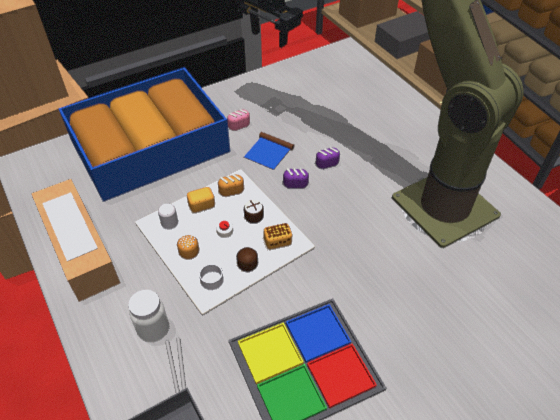

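View pics/side0.png

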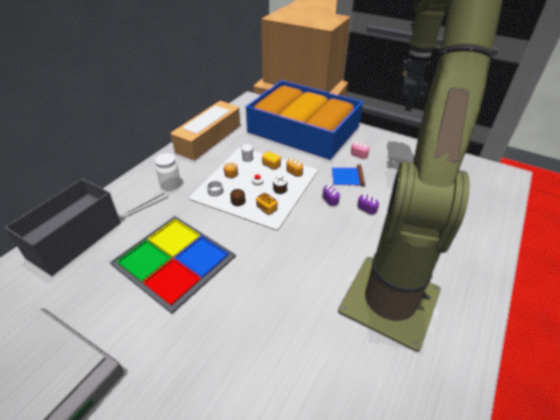

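View pics/wrist0.png

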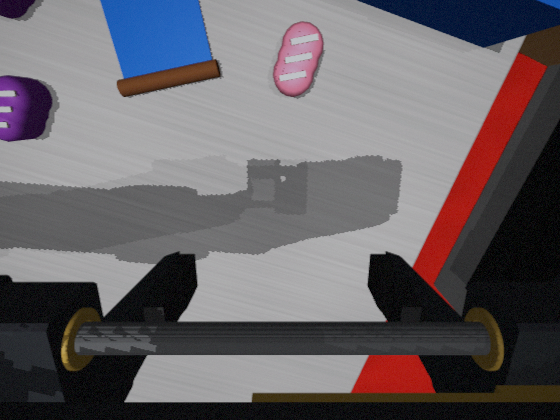

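The scene view shows these on the white board:
- **Loaves:** plain at (201,199) and spotted tiger at (278,235).
- **Round rolls:** rye with cross at (253,210), bare dark at (247,258) and seeded at (188,246).
- **Oval:** golden with slashes at (231,184). The pink and purple ones are off the board.
- **Dishes:** yellow (268,352), blue (318,330), red (342,374) and green (292,395).

Next I'll triangulate rough positions and enlarge a crop.

```bash
cat > h.py <<'E'
import numpy as np, cv2
def load(n): return dict(np.load(f'pics/{n}.npz'))
def ray(d,u,v):
    W=d['world_to_cam'];R=W[:3,:3];c=-R.T@W[:3,3]
    k=R.T@np.linalg.inv(d['intrinsics'])@np.array([u,v,1.]); return c,k/np.linalg.norm(k)
def plane(d,u,v,z):
    c,k=ray(d,u,v); return c+k*(z-c[2])/k[2]
def tri(o):
    A=np.zeros((3,3));b=np.zeros(3)
    for d,u,v in o:
        c,k=ray(d,u,v);P=np.eye(3)-np.outer(k,k);A+=P;b+=P@c
    return np.linalg.solve(A,b)
def proj(d,p):
    x=d['intrinsics']@(d['world_to_cam']@np.append(p,1))[:3]; return x[:2]/x[2]
E
python3 - <<'E'
from h import *
a,b=load('scene0'),load('side0')
for nm,p,q in [('tiger',(278,235),(267,203)),('rye',(253,210),(280,184)),('seed',(188,246),(231,170)),('oval',(231,184),(294,167)),('plain',(201,199),(271,159)),('bare',(247,258),(238,197)),
 ('bL',(137,224),(193,196)),('bB',(205,311),(278,224)),('bR',(313,246),(318,171)),
 ('tray L',(230,344),(112,263)),('trayT',(332,301),(235,256)),('trayR',(384,383),(172,308)),('yel',(268,352),(175,237)),('blue',(318,330),(203,257)),('red',(342,374),(173,282)),('grn',(292,395),(145,261))]:
    print(nm,tri([(a,*p),(b,*q)]).round(3), plane(a,*p,0.0).round(3))
im=a['image'][160:310,120:330]; cv2.imwrite('pics/crop0.png',cv2.resize(im,None,fx=3.8,fy=3.8,interpolation=cv2.INTER_CUBIC))
E
```

```text
tiger [ 0.443 -0.12   0.034] [ 0.429 -0.144  0.   ]
rye [ 0.456 -0.223  0.034] [ 0.443 -0.25   0.   ]
seed [ 0.645 -0.206  0.029] [ 0.639 -0.229  0.   ]
oval [ 0.463 -0.331  0.034] [ 0.449 -0.363  0.   ]
plain [ 0.554 -0.323  0.037] [ 0.543 -0.355  0.   ]
bare [ 0.54  -0.101  0.03 ] [ 0.531 -0.121  0.   ]
bL [ 0.731 -0.172  0.038] [ 0.722 -0.361  0.   ]
bB [ 0.589 -0.349 -0.399] [ 0.683 -0.04   0.   ]
bR [ 0.351 -0.109  0.112] [ 0.372 -0.07   0.   ]
tray L [0.686 0.204 0.064] [0.673 0.062 0.   ]
trayT [ 0.421  0.086 -0.   ] [0.422 0.086 0.   ]
trayR [0.447 0.311 0.017] [0.44  0.305 0.   ]
yel [0.612 0.123 0.005] [0.611 0.121 0.   ]
blue [0.493 0.137 0.006] [0.49  0.132 0.   ]
red [0.506 0.247 0.006] [0.504 0.244 0.   ]
grn [0.619 0.233 0.008] [0.617 0.228 0.   ]
```

View pics/crop0.png

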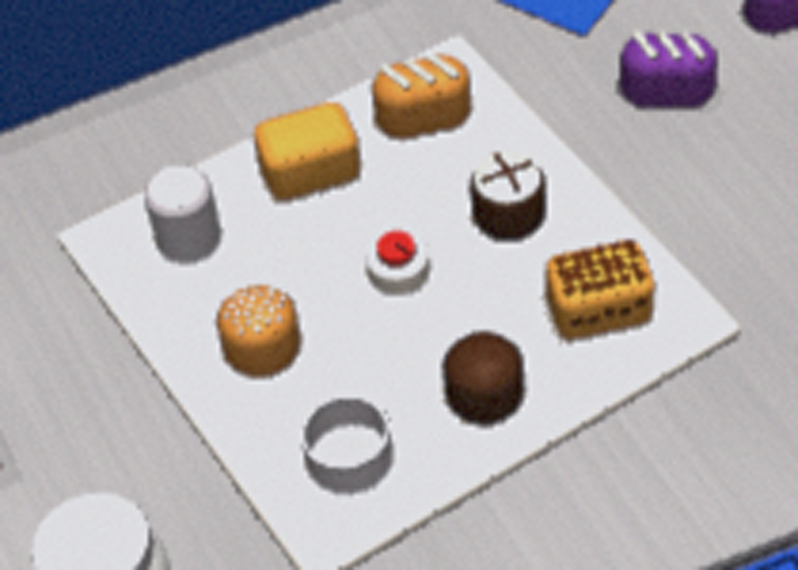

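Identities are clear in this crop: spotted loaf at bottom right, floured and crossed roll above it, seeded roll at left, golden slashed oval at top. Now I'll move the wrist camera over the board.

Emit:
send_rows(commands=[0, 0, 0.15, 0, 0, 0, 0, 0.12, 0.13, 0.04, 0, 0, 0, 0, 0.12, 0.13, 0.04, 0, 0, 0, 0, 0.12, 0.13, 0.03, 0, 0, 0, 0, 0.12, 0.13, 0.03, 0, 0, 0, 0, 0.12, 0.13, 0.03, 0, 0, 0, 0, 0.12, 0.13, 0.03, 0, 0, 0, 0, 0.12, 0.13, 0, 0, 0, 0, 0, 0.12, 0.13, 0, 0, 0, 0, 0, 0.12, 0.13, 0, 0, 0, 0, 0, 0.12, 0.13, 0, 0, 0, 0, 0, 0.1, 0.13, 0, 0, 0, 0, 0], newtons=15)

```text
clock: 1.35
tool_pos: [0.5155, -0.2271, 0.3254]
eef_rot: [-0.698, -0.104, 0.702, -0.101]
contact_force: [0.6, 1.2, -0.9]
opening: 1.004
```

Run:
```python
from plant import telemetry, cams
import cv2, numpy as np
d=cams.snapshot('wrist'); cv2.imwrite('pics/w1.png',d['image']); np.savez('pics/w1.npz',**d)
from scipy.spatial.transform import Rotation as R
s=telemetry.get_state(); M=R.from_quat(s['eef_rot']).as_matrix(); print(M.round(3),s['tool_pos'],s['q'])
```

```text
[[-0.001  0.298 -0.955]
 [ 0.009 -0.955 -0.298]
 [-1.    -0.009 -0.001]] [ 0.52067641 -0.21808975  0.32548591] [ 0.4590934   0.51567965 -0.22870734  1.62804845  0.12171048  1.01622768
 -1.07396722]
```

View pics/w1.png

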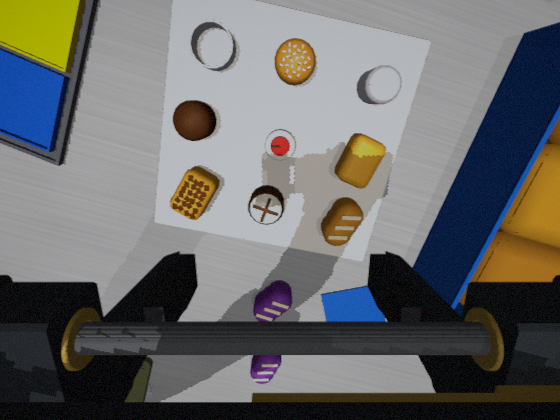

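The wrist view shows tiger (194,193), rye (266,206), seeded (295,62), oval (342,222), plain (361,160) and bare (194,120). I'll measure with colour masks.

```bash
cat > meas.py <<'E'
from h import *
def seg(im,c,rad=40,smin=70,vmax=75):
    hsv=cv2.cvtColor(im,cv2.COLOR_BGR2HSV)
    m=((hsv[...,1]>smin)|(hsv[...,2]<vmax)).astype(np.uint8)
    w=np.zeros_like(m); cv2.circle(w,c,rad,1,-1); m&=w
    m=cv2.morphologyEx(m,cv2.MORPH_CLOSE,np.ones((7,7)))
    cs,_=cv2.findContours(m,0,2); return cv2.convexHull(max(cs,key=cv2.contourArea))
def pose(d,hull,z):
    P=np.array([plane(d,*p[0],z)[:2] for p in hull])
    (c,s,a)=cv2.minAreaRect((P*1000).astype(np.float32))
    if s[0]<s[1]: s=s[::-1]; a+=90
    return np.array(c).round(1),np.array(s).round(1),round(((a+90)%180)-90,1)
E
python3 - <<'E'
from meas import *
d=load('w1');a=load('scene0');im=d['image'].copy();im2=a['image'].copy()
for n,c,cs in [('tiger',(194,193),(278,235)),('rye',(266,206),(253,210)),('seed',(295,62),(188,246)),('oval',(342,222),(231,184)),('plain',(361,160),(201,199)),('bare',(194,120),(247,258))]:
    h=seg(d['image'],c,33,95,60); cv2.drawContours(im,[h],-1,(0,255,0),1)
    h2=seg(a['image'],cs,20,95,90); cv2.drawContours(im2,[h2],-1,(0,255,0),1)
    u=np.array(cv2.minEnclosingCircle(h)[0]);v=np.array(cv2.minEnclosingCircle(h2)[0])
    print(n,pose(d,h,.028),pose(a,h2,.028),'tri',tri([(d,*u),(a,*v)]).round(4))
cv2.imwrite('pics/m1.png',np.hstack([cv2.resize(im[0:270,140:440],(400,360)),cv2.resize(im2[160:310,120:330],(400,360))]))
E
```

```text
tiger (array([ 441.7, -116.9]), array([76.6, 48.1]), -15.5) (array([ 442.4, -124. ]), array([68.6, 68.4]), 73.7) tri [ 0.445  -0.1185  0.0349]
rye (array([ 457.3, -219.8]), array([50.4, 49.4]), 32.3) (array([ 462.2, -212.8]), array([46.2, 46.1]), 61.7) tri [ 0.4564 -0.2211  0.0253]
seed (array([ 646.9, -204. ]), array([52.1, 49.6]), 16.6) (array([ 645.5, -206.8]), array([70.1, 47.8]), 78.4) tri [ 0.6471 -0.2039  0.0316]
oval (array([ 460.3, -333.4]), array([74.3, 50.5]), -13.7) (array([ 462.3, -335.5]), array([69.8, 65.8]), 69.2) tri [ 0.4629 -0.3318  0.031 ]
plain (array([ 552.3, -327. ]), array([67.7, 53.3]), -8.6) (array([ 542.8, -329.1]), array([86.4, 75.9]), -11.2) tri [ 0.5506 -0.325   0.0353]
bare (array([539.8, -97.1]), array([55.6, 50.3]), -73.4) (array([541.3, -99.5]), array([67.9, 47.5]), 62.1) tri [ 0.5421 -0.0974  0.0307]
```

View pics/m1.png

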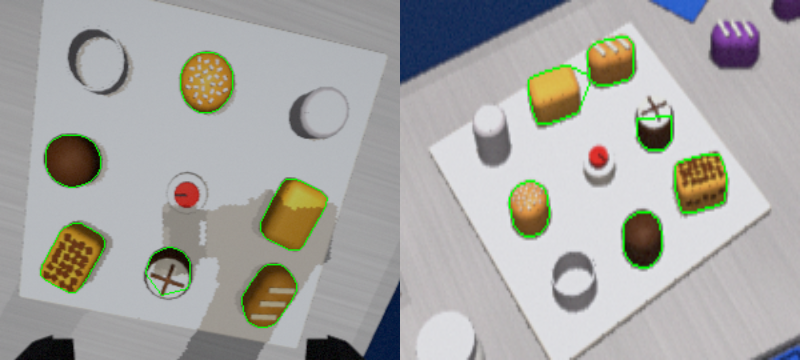

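Emit:
send_rows(commands=[-0.04, 0.05, -0.05, 0, 0, -0.046, 0, -0.04, 0.05, -0.05, 0, 0, -0.046, 0, -0.04, 0.05, -0.05, 0, 0, -0.046, 0, -0.04, 0.05, -0.05, 0, 0, -0.046, 0, -0.04, 0.05, -0.05, 0, 0, -0.046, 0, -0.04, 0.05, -0.05, 0, 0, -0.046, 0, -0.04, 0.05, -0.05, 0, 0, -0.046, 0, -0.04, 0.05, -0.05, 0, 0, -0.046, 0, 0, 0, 0, 0, 0, 0, 0])

```text
clock: 2.3
tool_pos: [0.4379, -0.1108, 0.221]
eef_rot: [0.7, -0.099, -0.699, -0.105]
contact_force: [0.2, -0.5, 0.5]
opening: 1.0
```

```bash
cat > look.py <<'E'
import sys
from plant import telemetry, cams
from meas import *
from scipy.spatial.transform import Rotation as R
def look(n,target=None,rad=75,z=.028,cam='wrist'):
    d=cams.snapshot(cam); np.savez(f'pics/{n}.npz',**d); im=d['image'].copy()
    s=telemetry.get_state(); M=R.from_quat(s['eef_rot']).as_matrix(); t=s['tool_pos']
    print('t',round(s['clock'],2),'tcp',np.round(t,4),'yaw_y',np.degrees(np.arctan2(M[1,1],M[0,1])).round(1),'xaxis',M[:,0].round(3),'F',np.round(s['contact_force'],1),'open',round(s['opening'],3))
    if target is not None:
        u=proj(d,np.array([*target,z])); h=seg(d['image'],tuple(int(x) for x in u),rad,95,60)
        cv2.drawContours(im,[h],-1,(0,255,0),1); print(pose(d,h,z), 'circ ctr',plane(d,*cv2.minEnclosingCircle(h)[0],z).round(4), [pose(d,h,.049)])
    cv2.imwrite(f'pics/{n}.png',im); return d
E
python3 -c "
from look import *
look('w2',(.443,-.118))"
```

```text
t 2.35 tcp [ 0.4395 -0.112   0.2218] yaw_y -106.6 xaxis [ 0.006  0.007 -1.   ] F [ 0.8 -0.5 -0.3] open 1.0
(array([ 442.4, -118.7]), array([71.4, 48.5]), -16.5) circ ctr [ 0.443  -0.1187  0.028 ] [(array([ 446.8, -119.7]), array([67. , 45.5]), -16.5)]
```

View pics/w2.png

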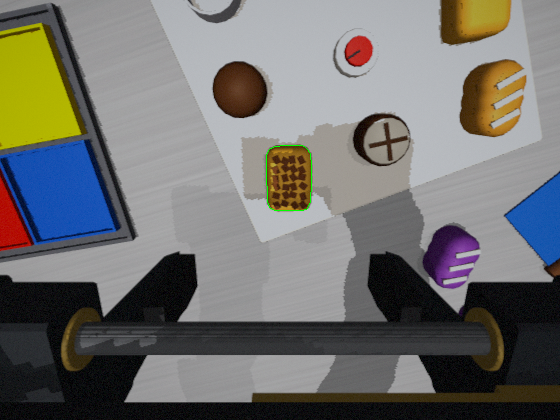

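Run:
```python
from meas import *
a,b,w=load('scene0'),load('w1'),load('w2')
# board corners: near-robot left, yellow-side etc
def px(d,u,v): # refine by printing
    return u,v
print(tri([(a,313,246),(b,155,223),(w,263,242)]),[plane(b,155,223,z).round(4).tolist() for z in (0,.004,.008)],[plane(w,263,242,z).round(4).tolist() for z in (0,.004,.008)],[plane(a,313,246,z).round(4).tolist() for z in (0,.004,.008)])
print(tri([(a,137,224),(b,430,42)]),tri([(a,239,169),(b,364,262)]))
# dishes floors colours in scene + w2
hsv=cv2.cvtColor(a['image'],cv2.COLOR_BGR2HSV)
for n,c in [('yel',(268,352)),('blue',(318,330)),('red',(342,374)),('grn',(292,395))]:
    h0=int(hsv[c[1],c[0],0]); dh=np.abs(((hsv[...,0].astype(int)-h0+90)%180)-90)
    m=((dh<6)&(hsv[...,1]>150)&(hsv[...,2]>60)).astype(np.uint8)
    L=cv2.connectedComponents(m)[1]; m=(L==L[c[1],c[0]]).astype(np.uint8)
    cs,_=cv2.findContours(m,0,2);hh=cv2.convexHull(max(cs,key=cv2.contourArea)); print(n,pose(a,hh,.006))
```

```text
[ 0.37257797 -0.06544037  0.00800546] [[0.3663, -0.0624, 0.0], [0.3682, -0.0637, 0.004], [0.3701, -0.0649, 0.008]] [[0.3683, -0.0641, 0.0], [0.3699, -0.0649, 0.004], [0.3715, -0.0657, 0.008]] [[0.3725, -0.0695, 0.0], [0.3743, -0.067, 0.004], [0.3761, -0.0646, 0.008]]
[ 0.72313877 -0.36775104 -0.00469514] [ 0.4024993  -0.39922578  0.00579001]
yel (array([609. , 124.9]), array([109.7, 107.4]), -6.6)
blue (array([495.1, 136.8]), array([109.7, 104.7]), -6.6)
red (array([507.2, 244.5]), array([110.7, 105.5]), -6.5)
grn (array([621.3, 231.6]), array([108.9, 103.6]), -6.5)
```

Emit:
send_rows(commands=[0.018, -0.028, -0.1, 0, 0, 0, 0, 0, 0, -0.2, 0, 0, 0, 0, 0, 0, -0.2, 0, 0, 0, 0, 0, 0, -0.14, 0, 0, 0, 0, 0, 0, -0.08, 0, 0, 0, 0, 0, 0, 0, 0, 0, 0, 0])

```text
clock: 2.95
tool_pos: [0.4571, -0.1265, 0.0398]
eef_rot: [0.71, -0.098, -0.689, -0.102]
contact_force: [-0.4, 0.9, -0.1]
opening: 0.997
```

```bash
python3 -c "
from look import *
look('w3')"
```

```text
t 3.0 tcp [ 0.4576 -0.1268  0.0409] yaw_y -106.3 xaxis [ 0.032  0.001 -0.999] F [0.1 0.2 1.3] open 0.998
```

View pics/w3.png

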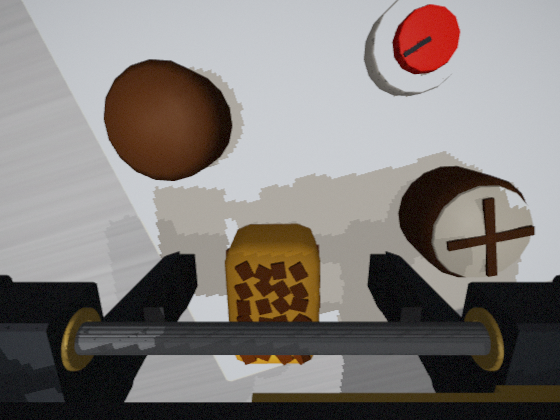

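Emit:
send_rows(commands=[-0.05, 0.028, -0.01, 0, 0.02, 0, 0, -0.004, 0.003, -0.03, 0, 0, 0, 0, 0, 0, -0.03, 0, 0, 0, 0, 0, 0, -0.02, 0, 0, 0, 0, 0, 0, 0, 0, 0, 0, 0])

```text
clock: 3.5
tool_pos: [0.4485, -0.12, 0.0225]
eef_rot: [0.702, -0.099, -0.698, -0.1]
contact_force: [0.4, -0.1, 0.6]
opening: 1.003
```

```bash
python3 -c "
from look import *
look('w4')"
```

```text
t 3.55 tcp [ 0.4483 -0.12    0.0226] yaw_y -106.2 xaxis [ 0.004  0.    -1.   ] F [-0.4 -0.3  0.1] open 1.0
```

View pics/w4.png

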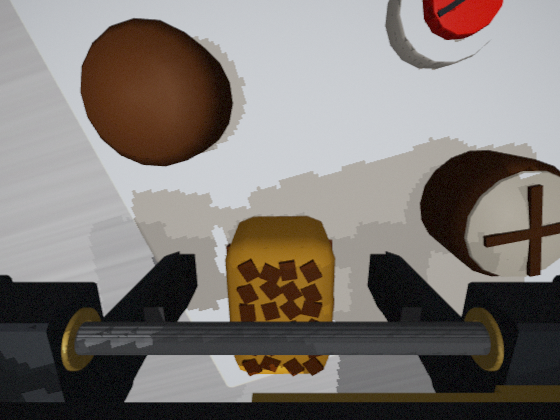

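Emit:
send_rows(commands=[-0.016, 0.004, -0.02, 0, 0, 0, 0, 0, 0, -0.015, 0, 0, 0, 0, 0, 0, 0, 0, 0, 0, 0, 0, 0, 0, 0, 0, 0, 1, 0, 0, 0, 0, 0, 0, 1, 0, 0, 0, 0, 0, 0, 1, 0, 0, 0, 0, 0, 0, 1, 0, 0, 0, 0, 0, 0, 1, 0, 0, 0, 0, 0, 0, 1], newtons=15)

```text
clock: 4.45
tool_pos: [0.4471, -0.1198, 0.0192]
eef_rot: [0.7, -0.099, -0.7, -0.1]
contact_force: [1.2, -0.0, 0.1]
opening: 0.518
```

Gripped at 45.6 mm, but a little high on the sides, so I'll regrip lower.

Emit:
send_rows(commands=[0, 0, 0, 0, 0, 0, 0.2, 0, 0, 0, 0, 0, 0, 0.2, -0.01, 0, -0.03, 0, 0, 0, 0.2, 0, 0, -0.015, 0, 0, 0, 0.2, 0, 0, 0, 0, 0, 0, 0.2, 0, 0, 0, 0, 0, 0, 0.2])

```text
clock: 5.05
tool_pos: [0.4465, -0.1202, 0.0133]
eef_rot: [-0.7, 0.099, 0.7, 0.1]
contact_force: [-0.1, 0.0, 0.9]
opening: 0.799
```

Emit:
send_rows(commands=[0, 0, 0, 0, 0, 0, 1, 0, 0, 0, 0, 0, 0, 1, 0, 0, 0, 0, 0, 0, 1, 0, 0, 0, 0, 0, 0, 1, 0, 0, 0, 0, 0, 0, 1, 0, 0, 0.08, 0, 0, 0, 1, 0, 0, 0.12, 0, 0, 0, 1, 0, 0, 0.12, 0, 0, 0, 1, 0, 0, 0.12, 0, 0, 0, 1, 0, 0, 0, 0, 0, 0, 1], newtons=20)

```text
clock: 6.05
tool_pos: [0.4449, -0.1198, 0.125]
eef_rot: [-0.698, 0.099, 0.702, 0.099]
contact_force: [-0.4, 0.3, -1.5]
opening: 0.521
```

```bash
python3 -c "
from look import *
look('w5')"
```

```text
t 6.1 tcp [ 0.4442 -0.1199  0.1236] yaw_y -106.1 xaxis [-0.009  0.001 -1.   ] F [-0.3 -0.4 -0.9] open 0.518
```

View pics/w5.png

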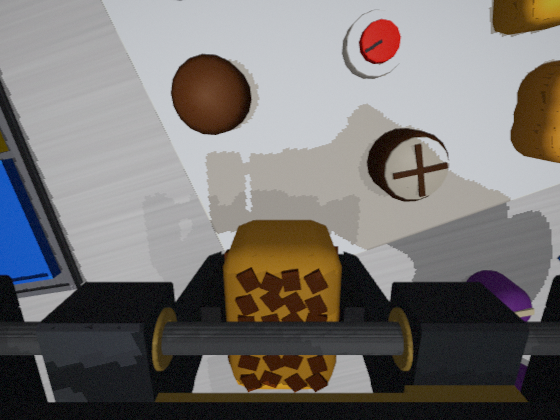

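Emit:
send_rows(commands=[0.01, 0.08, 0.06, 0, 0, 0.011, 1, 0.025, 0.145, 0.04, 0, 0, 0.011, 1, 0.025, 0.145, 0.03, 0, 0, 0.011, 1, 0.025, 0.145, 0, 0, 0, 0.011, 1, 0.025, 0.145, 0, 0, 0, 0.011, 1, 0.025, 0.145, 0, 0, 0, 0.011, 1, 0.025, 0.145, 0, 0, 0, 0.011, 1, 0.025, 0.145, 0, 0, 0, 0.011, 1, 0.025, 0.145, 0, 0, 0, 0.011, 1, 0.025, 0.145, 0, 0, 0, 0.011, 1, 0.02, 0.08, 0, 0, 0, 0, 1, 0, 0, 0, 0, 0, 0, 1])

```text
clock: 7.3
tool_pos: [0.4992, 0.2556, 0.1388]
eef_rot: [-0.695, 0.045, 0.717, 0.032]
contact_force: [0.7, -0.6, -1.1]
opening: 0.523
```

```bash
python3 -c "
from look import *
look('w6')"
```

```text
t 7.35 tcp [0.4986 0.2535 0.1386] yaw_y -96.3 xaxis [-0.033 -0.018 -0.999] F [-0.5  0.6 -0.3] open 0.519
```

View pics/w6.png

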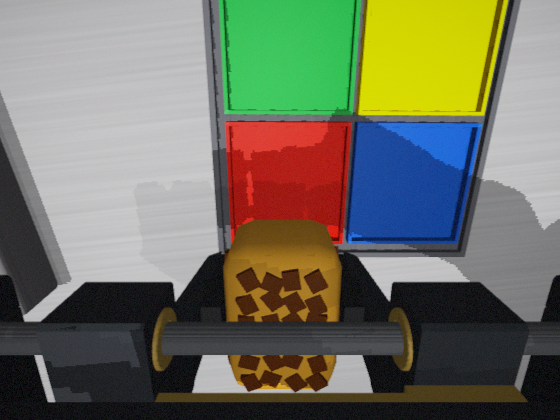

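Run:
```python
from meas import *
d=load('w6'); a=load('scene0')
cv2.imwrite('pics/z1.png',np.hstack([cv2.resize(a['image'][295:420,225:390],(396,300),interpolation=2),cv2.resize(d['image'][90:270,200:500],(400,300),interpolation=2)]))
from itertools import product
def hulls(d,seeds):
    hsv=cv2.cvtColor(d['image'],cv2.COLOR_BGR2HSV); out={}
    for n,(c,h0) in seeds.items():
        dh=np.abs(((hsv[...,0].astype(int)-h0+90)%180)-90)
        m=((dh<9)&(hsv[...,1]>130)&(hsv[...,2]>40)).astype(np.uint8); m=cv2.morphologyEx(m,2,np.ones((3,3)))
        L=cv2.connectedComponents(m)[1]; m=(L==L[c[1],c[0]]).astype(np.uint8)
        hh=cv2.convexHull(max(cv2.findContours(m,0,2)[0],key=cv2.contourArea))
        out[n]=hh
    return out
ha=hulls(a,dict(yel=((268,352),30),blue=((318,330),112),red=((342,374),0),grn=((292,395),65)))
hd=hulls(d,dict(blue=((420,180),112),))
for z in (.004,.008,.012,.016):
    print(z,[(n,pose(a,h,z)) for n,h in ha.items()],'W',pose(d,hd['blue'],z))
```

```text
0.004 [('yel', (array([608.4, 124. ]), array([111. , 107.7]), -6.5)), ('blue', (array([494.1, 136.3]), array([112.1, 105.8]), -6.4)), ('red', (array([506.6, 243.7]), array([112. , 106.5]), -6.6)), ('grn', (array([620.9, 231.1]), array([109.3, 104.4]), -6.6))] W (array([493.2, 136.4]), array([113.5, 109.7]), -6.5)
0.008 [('yel', (array([609.3, 125.7]), array([110.5, 107.3]), -6.5)), ('blue', (array([495.5, 138. ]), array([111.7, 105.4]), -6.4)), ('red', (array([507.9, 245. ]), array([111.6, 106.1]), -6.6)), ('grn', (array([621.8, 232.4]), array([108.9, 104. ]), -6.6))] W (array([494.5, 138. ]), array([111.9, 108.1]), -6.5)
0.012 [('yel', (array([610.2, 127.5]), array([110.1, 106.9]), -6.5)), ('blue', (array([496.8, 139.7]), array([111.2, 105. ]), -6.4)), ('red', (array([509.2, 246.3]), array([111.2, 105.8]), -6.6)), ('grn', (array([622.7, 233.8]), array([108.5, 103.6]), -6.6))] W (array([495.8, 139.6]), array([110.2, 106.5]), -6.5)
0.016 [('yel', (array([611.2, 129.2]), array([109.7, 106.5]), -6.5)), ('blue', (array([498.2, 141.4]), array([110.8, 104.6]), -6.4)), ('red', (array([510.5, 247.6]), array([110.8, 105.4]), -6.6)), ('grn', (array([623.6, 235.1]), array([108.1, 103.2]), -6.6))] W (array([497.1, 141.3]), array([108.6, 104.9]), -6.5)
```

View pics/z1.png

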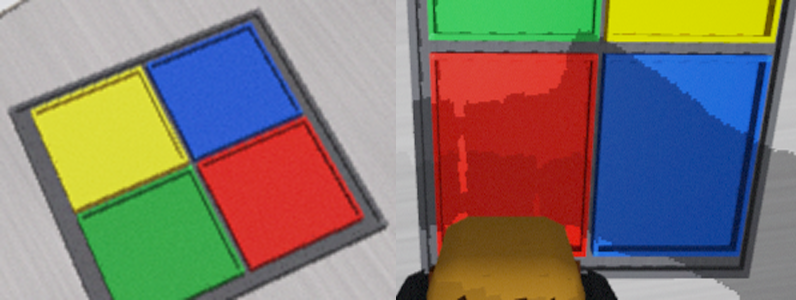

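Emit:
send_rows(commands=[0.05, -0.03, 0, 0.011, -0.021, 0, 1, 0, 0, -0.08, 0, 0, 0, 1, 0, 0, -0.1, 0, 0, 0, 1, 0, 0, -0.1, 0, 0, 0, 1, 0, 0, -0.08, 0, 0, 0, 1, 0, 0, -0.04, 0, 0, 0, 1, 0, 0, 0, 0, 0, 0, 1])

```text
clock: 8.05
tool_pos: [0.5083, 0.227, 0.03]
eef_rot: [-0.704, 0.05, 0.708, 0.036]
contact_force: [-0.4, -1.2, -0.7]
opening: 0.519
```

```bash
python3 -c "
from look import *
look('w7')"
```

```text
t 8.1 tcp [0.5087 0.227  0.0306] yaw_y -97.0 xaxis [-0.007 -0.02  -1.   ] F [-0.5 -0.2 -0.9] open 0.519
```

View pics/w7.png

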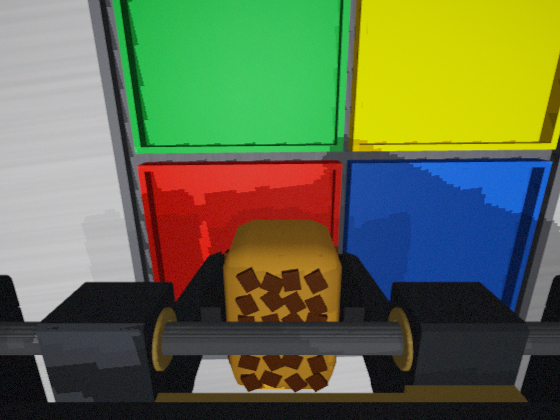

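Emit:
send_rows(commands=[0.006, 0.07, 0, 0.012, -0.004, 0.005, 1, 0, 0.008, 0, 0.003, 0, 0, 1, 0, 0, 0, 0, 0, 0, 1, 0, 0, 0, 0, 0, 0, 1])

```text
clock: 8.5
tool_pos: [0.512, 0.2492, 0.0336]
eef_rot: [0.707, -0.037, -0.705, -0.044]
contact_force: [0.7, 0.7, -0.7]
opening: 0.52
```

```bash
python3 -c "
from look import *
look('w8')"
```

```text
t 8.55 tcp [0.5121 0.249  0.0336] yaw_y -96.6 xaxis [ 0.004  0.009 -1.   ] F [-0.1  0.3 -0.4] open 0.519
```

View pics/w8.png

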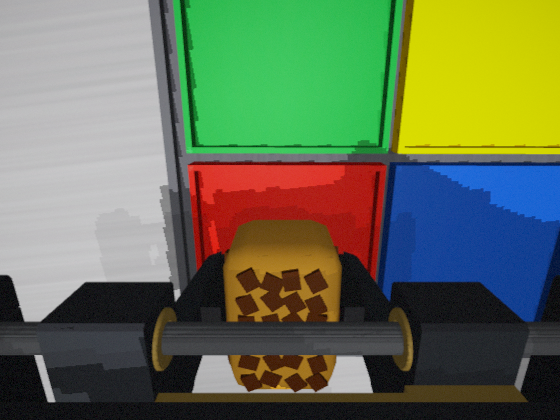

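Emit:
send_rows(commands=[-0.002, -0.008, -0.02, -0.005, 0, 0, 1, 0, 0, -0.03, 0, 0, 0, 1, 0, 0, -0.03, 0, 0, 0, 1, 0, 0, -0.02, 0, 0, 0, 1, 0, 0, 0, 0, 0, 0, 1])

```text
clock: 9.05
tool_pos: [0.5123, 0.2467, 0.0096]
eef_rot: [0.708, -0.04, -0.703, -0.041]
contact_force: [0.2, 0.3, 1.2]
opening: 0.52
```

Emit:
send_rows(commands=[0, 0, -0.012, 0, 0, 0, 1, 0, 0, 0, 0, 0, 0, 1])

```text
clock: 9.25
tool_pos: [0.5124, 0.2468, 0.0102]
eef_rot: [0.709, -0.041, -0.703, -0.04]
contact_force: [0.1, 0.2, -0.9]
opening: 0.519
```

```bash
python3 -c "
from look import *
look('w9')
for i in range(3): s=telemetry.get_state(); print(s['contact_force'])"
```

```text
t 9.3 tcp [0.5125 0.2469 0.01  ] yaw_y -96.6 xaxis [ 0.009 -0.001 -1.   ] F [ 0.2  0.1 -1.2] open 0.52
[ 0.19863811  0.06850376 -1.23518898]
[ 0.19863811  0.06850376 -1.23518898]
[ 0.19863811  0.06850376 -1.23518898]
```

View pics/w9.png

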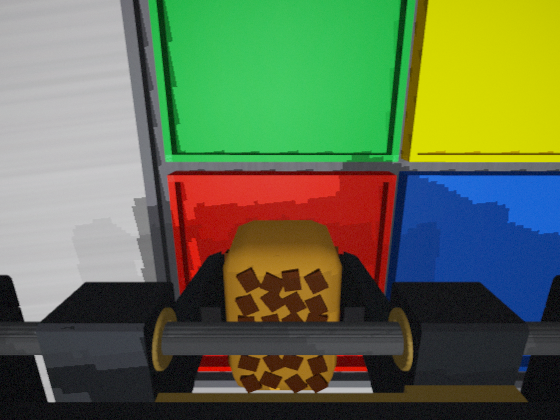

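Emit:
send_rows(commands=[0, 0, -0.025, 0, 0, 0, 1, 0, 0, 0, 0, 0, 0, 1])

```text
clock: 9.5
tool_pos: [0.5131, 0.2472, 0.011]
eef_rot: [0.711, -0.041, -0.701, -0.04]
contact_force: [0.1, 0.2, -1.2]
opening: 0.516
```

Emit:
send_rows(commands=[0, 0, -0.03, 0, 0, 0, 1])

```text
clock: 9.6
tool_pos: [0.514, 0.2475, 0.0091]
eef_rot: [0.712, -0.041, -0.7, -0.04]
contact_force: [-18.2, -8.8, 112.4]
opening: 0.521
```

```bash
python3 -c "
from look import *
look('w10')
look('s10',cam='side')"
```

```text
t 9.65 tcp [0.5139 0.2475 0.0093] yaw_y -96.6 xaxis [ 0.017 -0.002 -1.   ] F [-9.  -4.7 57.3] open 0.518
t 9.7 tcp [0.5139 0.2475 0.0093] yaw_y -96.6 xaxis [ 0.018 -0.002 -1.   ] F [-10.2  -4.9  60.1] open 0.523
```

View pics/s10.png

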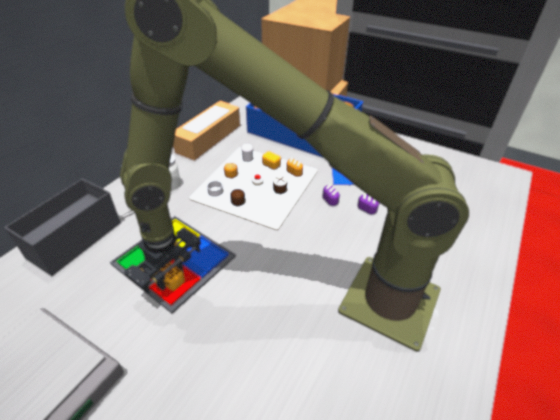

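The loaf was already on the floor and the arm is stiff (112 N peak). I'll back off now and lower only to known heights from here on.

Emit:
send_rows(commands=[0, 0, 0.006, 0, 0.011, 0, 1, 0, 0, 0, 0, 0, 0, 1])

```text
clock: 9.9
tool_pos: [0.515, 0.2478, 0.013]
eef_rot: [0.707, -0.041, -0.705, -0.04]
contact_force: [0.8, 0.2, -0.6]
opening: 0.523
```

Emit:
send_rows(commands=[-0.016, -0.006, 0, 0, 0, 0, 1, 0, 0, 0, 0, 0, 0, 1])

```text
clock: 10.1
tool_pos: [0.5099, 0.2458, 0.0112]
eef_rot: [0.707, -0.041, -0.705, -0.04]
contact_force: [0.3, -0.0, 0.2]
opening: 0.52
```

```bash
python3 -c "
from look import *
look('w11')"
```

```text
t 10.15 tcp [0.5101 0.2458 0.0111] yaw_y -96.6 xaxis [ 0.002 -0.002 -1.   ] F [ 0.   1.2 -0.7] open 0.519
```

View pics/w11.png

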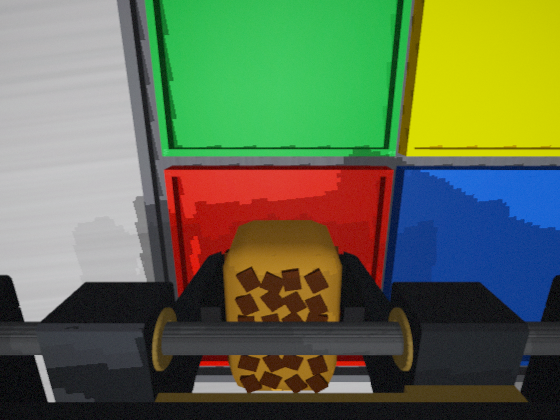

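Emit:
send_rows(commands=[0, 0, 0, 0, 0, 0, 0.38, 0, 0, 0, 0, 0, 0, 0.38, 0, 0, 0, 0, 0, 0, 0.38, 0, 0, 0.04, 0, 0, 0, 0.38, 0, 0, 0.08, 0, 0, 0, 0.3, 0, 0, 0.15, 0, 0, 0, 0, 0, 0, 0.2, 0, 0, 0, 0, 0, 0, 0.1, 0, 0, 0, 0, 0, 0, 0, 0, 0, 0, 0])

```text
clock: 11.05
tool_pos: [0.5079, 0.2453, 0.1589]
eef_rot: [-0.706, 0.041, 0.706, 0.039]
contact_force: [-0.5, 0.5, -0.4]
opening: 0.998
```

```bash
python3 -c "
from look import *
look('w12',(.509,.2465),z=.024)"
```

```text
t 11.1 tcp [0.5074 0.2449 0.1576] yaw_y -96.5 xaxis [-0.002 -0.004 -1.   ] F [-0.2  0.   0.6] open 1.001
(array([512.4, 240.2]), array([125.1, 124.4]), -6.6) circ ctr [0.5099 0.2466 0.024 ] [(array([519.1, 239.8]), array([113.9, 113.3]), -6.6)]
```

View pics/w12.png

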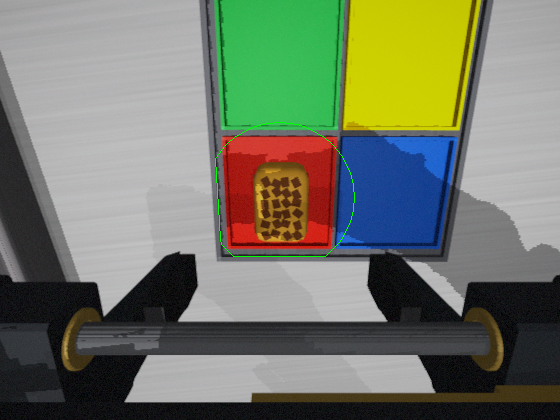

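Run:
```python
from meas import *
d=load('w12');hsv=cv2.cvtColor(d['image'],cv2.COLOR_BGR2HSV)
m=((hsv[...,0]>=9)&(hsv[...,0]<=28)&(hsv[...,1]>80)).astype(np.uint8);w=np.zeros_like(m);w[150:250,235:325]=1;m&=w
m=cv2.morphologyEx(m,2,np.ones((3,3)))
m=cv2.morphologyEx(m,3,np.ones((9,9)))
h=cv2.convexHull(max(cv2.findContours(m,0,2)[0],key=cv2.contourArea))
for z in (.004,.024,.04,.047): print(z,pose(d,h,z))
hs=cv2.inRange(hsv,(0,150,60),(6,255,255))|cv2.inRange(hsv,(174,150,60),(180,255,255)); hs[:,:205]=0
h2=cv2.convexHull(max(cv2.findContours(hs,0,2)[0],key=cv2.contourArea))
for z in (.004,.008,.012): print('red',z,pose(d,h2,z))
```

```text
0.004 (array([498. , 246.5]), array([80.8, 53.1]), -6.5)
0.024 (array([503.9, 245.8]), array([75.4, 49.6]), -6.5)
0.04 (array([508.6, 245.2]), array([71.1, 46.8]), -6.5)
0.047 (array([510.7, 245. ]), array([69.2, 45.5]), -6.5)
red 0.004 (array([506.2, 246.9]), array([112.6, 106.5]), -6.6)
red 0.008 (array([507.3, 246.8]), array([111.1, 105.1]), -6.6)
red 0.012 (array([508.4, 246.6]), array([109.6, 103.7]), -6.6)
```

Loaf centre is about (0.506, 0.2455) and the red dish centre about (0.508, 0.2465), flat and aligned. Next is the rye.

Emit:
send_rows(commands=[-0.01, -0.1, 0.02, 0, 0, 0, 0, -0.02, -0.17, 0, 0, 0, 0, 0, -0.02, -0.17, 0, 0, 0, 0, 0, -0.02, -0.17, 0, 0, 0, 0, 0, -0.02, -0.17, 0, 0, 0, 0, 0, -0.02, -0.17, 0, 0, 0, 0, 0, -0.02, -0.17, 0, 0, 0, 0, 0, -0.02, -0.17, 0, 0, 0, 0, 0, -0.02, -0.17, 0, 0, 0, 0, 0, -0.02, -0.17, 0, 0, 0, 0, 0, -0.01, -0.15, 0, 0, 0, 0, 0, 0, 0, 0, 0, 0, 0, 0])

```text
clock: 12.3
tool_pos: [0.4417, -0.214, 0.1499]
eef_rot: [-0.697, 0.038, 0.715, 0.038]
contact_force: [0.4, -0.4, -0.6]
opening: 0.999
```

```bash
cat >> look.py <<'E'
def cen(n,box,zb,zt,lo,hi,dark=None,light=None,name='m'):
    # hull by hsv range inside box (u0,v0,u1,v1); silhouette: image-bottom edge at top height zt, image-top edge at base zb
    d=load(n);hsv=cv2.cvtColor(d['image'],cv2.COLOR_BGR2HSV);m=cv2.inRange(hsv,lo,hi)
    if dark: m|=cv2.inRange(hsv[...,2],0,dark)
    w=np.zeros_like(m);w[box[1]:box[3],box[0]:box[2]]=255;m&=w
    m=cv2.morphologyEx(cv2.morphologyEx(m,2,np.ones((3,3))),3,np.ones((9,9)))
    h=cv2.convexHull(max(cv2.findContours(m,0,2)[0],key=cv2.contourArea))
    im=d['image'].copy();cv2.drawContours(im,[h],-1,(0,255,0),1);cv2.imwrite(f'pics/{name}.png',im)
    for z in (zb,(zb+zt)/2,zt): print(z,pose(d,h,z))
E
python3 -c "
from look import *
look('w13')"
```

```text
t 12.35 tcp [ 0.4422 -0.2108  0.1499] yaw_y -95.9 xaxis [-0.026  0.003 -1.   ] F [-0.3 -0.7  0.8] open 1.002
```

View pics/w13.png

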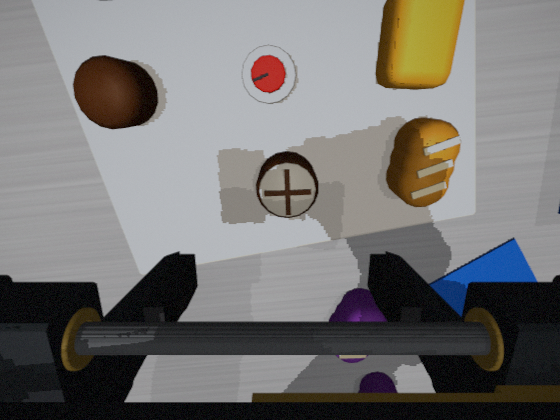

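The floured and crossed roll (rye) is at (287,185), with a dark side rim above it. Its edges are at about u 256–318 and v 152–218.

```bash
python3 -c "
from look import *
d=load('w13')
print(plane(d,287,152,.003),plane(d,287,218,.04),plane(d,256,187,.034),plane(d,318,187,.034))"
```

```text
[ 0.47807415 -0.22342796  0.003     ] [ 0.42851738 -0.21768326  0.04      ] [ 0.45672724 -0.19454315  0.034     ] [ 0.45109665 -0.24627465  0.034     ]
```

Emit:
send_rows(commands=[0.045, -0.039, 0, 0, -0.016, 0, 0, 0, 0, -0.08, 0, 0, 0, 0, 0, 0, -0.1, 0, 0, 0, 0, 0, 0, -0.1, 0, 0, 0, 0, 0, 0, -0.08, 0, 0, 0, 0, 0, 0, -0.06, 0, 0, 0, 0, 0, 0, -0.02, 0, 0, 0, 0, 0, 0, 0, 0, 0, 0, 0])

```text
clock: 13.15
tool_pos: [0.4615, -0.2104, 0.0335]
eef_rot: [0.71, -0.026, -0.703, -0.034]
contact_force: [-0.4, 0.0, 0.3]
opening: 1.002
```

```bash
python3 -c "
from look import *
look('w14')"
```

```text
t 13.2 tcp [ 0.4618 -0.2104  0.034 ] yaw_y -94.8 xaxis [ 0.01   0.011 -1.   ] F [-0.3  0.6 -1.1] open 0.998
```

Emit:
send_rows(commands=[-0.033, -0.04, -0.02, -0.007, 0.006, 0, 0, 0, 0, -0.03, 0, 0, 0, 0, 0, 0, -0.03, 0, 0, 0, 0, 0, 0, -0.02, 0, 0, 0, 0, 0, 0, 0, 0, 0, 0, 0, 0, 0, 0, 0, 0, 0, 0])

```text
clock: 13.8
tool_pos: [0.4548, -0.2222, 0.0134]
eef_rot: [0.709, -0.031, -0.704, -0.028]
contact_force: [-0.1, 0.6, 0.0]
opening: 1.001
```

```bash
python3 -c "
from look import *
look('w15')"
```

```text
t 13.85 tcp [ 0.4548 -0.2222  0.0133] yaw_y -94.8 xaxis [ 0.007 -0.004 -1.   ] F [-0.6 -0.2 -0.7] open 1.0
```

View pics/w15.png

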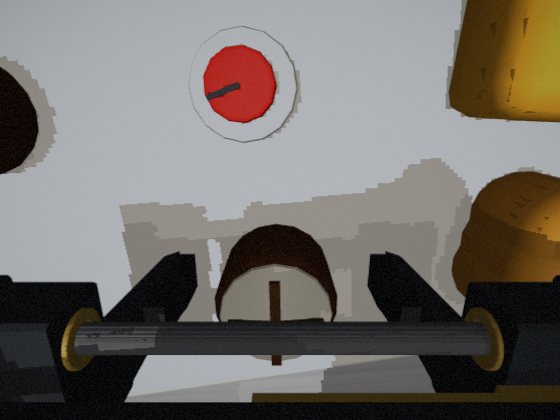

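Emit:
send_rows(commands=[0, 0, 0, 0, 0, 0, 1, 0, 0, 0, 0, 0, 0, 1, 0, 0, 0, 0, 0, 0, 1, 0, 0, 0, 0, 0, 0, 1, 0, 0, 0, 0, 0, 0, 1, 0, 0, 0, 0, 0, 0, 1, 0, 0, 0.08, 0, 0, 0, 1, 0, 0, 0.12, 0, 0, 0, 1, 0, 0, 0.12, 0, 0, 0, 1, 0, 0, 0.12, 0, 0, 0, 1, 0, 0, 0, 0, 0, 0, 1])

```text
clock: 14.95
tool_pos: [0.4524, -0.2226, 0.1238]
eef_rot: [0.707, -0.032, -0.706, -0.029]
contact_force: [1.8, 0.2, -0.9]
opening: 0.57
```

```bash
python3 -c "
from look import *
look('w16')"
```

```text
t 15.0 tcp [ 0.4515 -0.2225  0.1223] yaw_y -94.9 xaxis [-0.002 -0.003 -1.   ] F [-0.2 -0.4 -0.5] open 0.569
```

View pics/w16.png

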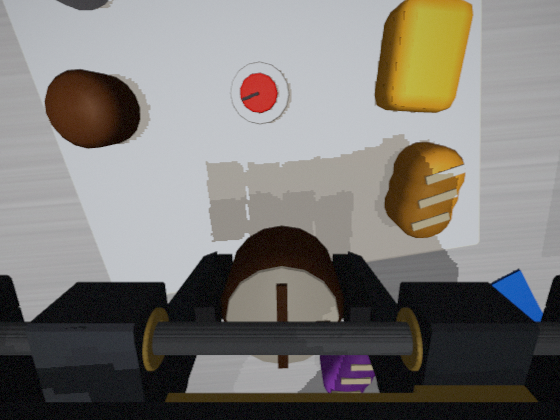

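Emit:
send_rows(commands=[0.01, 0.08, 0.06, 0, 0, 0, 1, 0.02, 0.145, 0.04, 0, 0, 0, 1, 0.02, 0.145, 0.02, 0, 0, 0, 1, 0.02, 0.145, 0, 0, 0, 0, 1, 0.02, 0.145, 0, 0, 0, 0, 1, 0.02, 0.145, 0, 0, 0, 0, 1, 0.02, 0.145, 0, 0, 0, 0, 1, 0.02, 0.145, 0, 0, 0, 0, 1, 0.02, 0.145, 0, 0, 0, 0, 1, 0.02, 0.12, 0, 0, 0, 0, 1, 0.01, 0.06, 0, 0, 0, 0, 1, 0, 0, 0, 0, 0, 0, 1])

```text
clock: 16.2
tool_pos: [0.4918, 0.1383, 0.136]
eef_rot: [-0.696, 0.04, 0.716, 0.03]
contact_force: [0.5, 1.0, -1.2]
opening: 0.568
```

```bash
python3 -c "
from look import *
look('w17')"
```

```text
t 16.25 tcp [0.4913 0.1367 0.1359] yaw_y -95.7 xaxis [-0.031 -0.015 -0.999] F [-0.2  0.1 -0.4] open 0.569
```

Emit:
send_rows(commands=[0.025, 0.03, 0, 0.009, -0.019, 0, 1, 0, 0, 0, 0, 0, 0, 1, 0, 0, -0.08, 0, 0, 0, 1, 0, 0, -0.1, 0, 0, 0, 1, 0, 0, -0.1, 0, 0, 0, 1, 0, 0, -0.06, 0, 0, 0, 1, 0, 0, -0.04, 0, 0, 0, 1, 0, 0, 0, 0, 0, 0, 1])

```text
clock: 17.05
tool_pos: [0.4952, 0.1262, 0.0342]
eef_rot: [-0.703, 0.048, 0.709, 0.035]
contact_force: [-0.1, -0.1, -0.9]
opening: 0.567
```

```bash
python3 -c "
from look import *
look('w18')"
```

```text
t 17.1 tcp [0.4955 0.1262 0.0349] yaw_y -96.7 xaxis [-0.009 -0.018 -1.   ] F [-0.7  0.2 -0.4] open 0.571
```

View pics/w18.png

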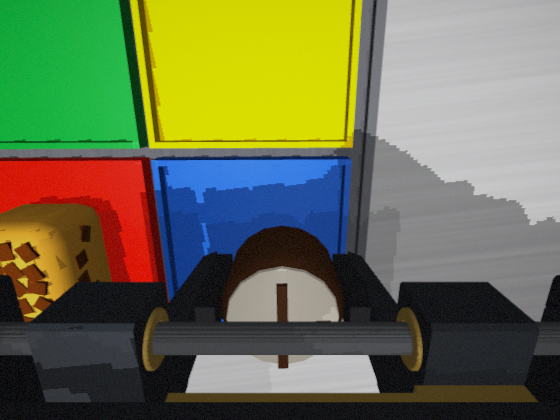

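Emit:
send_rows(commands=[0.008, 0.048, 0, 0.012, -0.006, 0, 1, 0, 0, 0, 0, 0, 0, 1, 0, 0, 0, 0, 0, 0, 1])

```text
clock: 17.4
tool_pos: [0.4989, 0.139, 0.0367]
eef_rot: [0.707, -0.041, -0.705, -0.043]
contact_force: [-1.0, -0.4, 0.0]
opening: 0.569
```

```bash
python3 -c "
from look import *
look('w19')"
```

```text
t 17.45 tcp [0.499  0.1393 0.0368] yaw_y -96.8 xaxis [ 0.004  0.004 -1.   ] F [-0.2 -0.3 -1.4] open 0.571
```

View pics/w19.png

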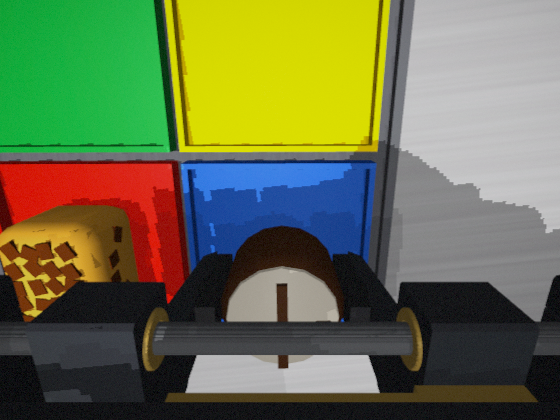

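Emit:
send_rows(commands=[-0.003, 0, -0.025, 0, 0, 0, 1, 0, 0, -0.03, 0, 0, 0, 1, 0, 0, -0.025, 0, 0, 0, 1, 0, 0, -0.015, 0, 0, 0, 1, 0, 0, 0, 0, 0, 0, 1])

```text
clock: 17.95
tool_pos: [0.4984, 0.1394, 0.0113]
eef_rot: [0.707, -0.04, -0.704, -0.043]
contact_force: [0.2, 0.1, -0.7]
opening: 0.569
```

```bash
python3 -c "
from look import *
look('w20')"
```

```text
t 18.0 tcp [0.4984 0.1394 0.0115] yaw_y -96.8 xaxis [ 0.005  0.004 -1.   ] F [-0.  -0.1 -1.1] open 0.568
```

Emit:
send_rows(commands=[0, 0, 0, 0, 0, 0, 0.33, 0, 0, 0, 0, 0, 0, 0.33, 0, 0, 0, 0, 0, 0, 0.33, 0, 0, 0.04, 0, 0, 0, 0.33, 0, 0, 0.08, 0, 0, 0, 0.28, 0, 0, 0.15, 0, 0, 0, 0, 0, 0, 0.2, 0, 0, 0, 0, 0, 0, 0.1, 0, 0, 0, 0, 0, 0, 0, 0, 0, 0, 0])

```text
clock: 18.9
tool_pos: [0.4977, 0.139, 0.1627]
eef_rot: [0.708, -0.04, -0.704, -0.043]
contact_force: [0.4, 0.5, 0.0]
opening: 0.998
```

```bash
python3 -c "
from look import *
look('w21')"
```

```text
t 18.95 tcp [0.4972 0.1387 0.1614] yaw_y -96.7 xaxis [ 0.005  0.003 -1.   ] F [ 0.3 -0.2 -0.3] open 1.0
```

View pics/w21.png

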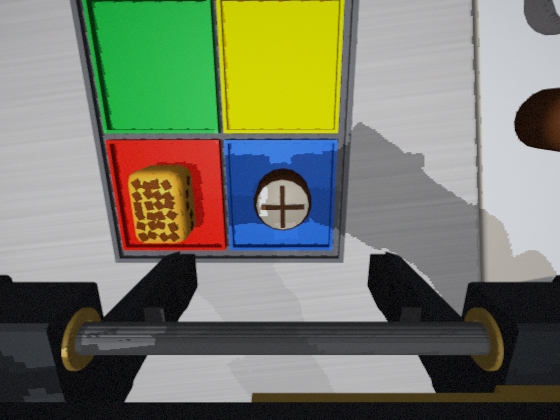

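```bash
python3 -c "
from look import *
d=load('w21')
print(plane(d,283,168,.003),plane(d,283,230,.036),plane(d,253,200,.034),plane(d,312,200,.034))
hsv=cv2.cvtColor(d['image'],cv2.COLOR_BGR2HSV);m=cv2.inRange(hsv,(105,130,40),(125,255,255));h=cv2.convexHull(max(cv2.findContours(m,0,2)[0],key=cv2.contourArea))
print(pose(d,h,.009),pose(d,h,.012))
m=cv2.inRange(hsv,(26,150,90),(34,255,255));m[150:]=0;h=cv2.convexHull(max(cv2.findContours(m,0,2)[0],key=cv2.contourArea))
print(pose(d,h,.009),pose(d,h,.012))
"
```

```text
[0.52225225 0.13504334 0.003     ] [0.47139582 0.14099692 0.036     ] [0.50220639 0.16436766 0.034     ] [0.4960708  0.11203739 0.034     ]
(array([495.5, 140.8]), array([110.4, 105.4]), -6.7) (array([496.3, 140.7]), array([109.3, 104.4]), -6.7)
(array([608.6, 127.5]), array([104.9, 104.9]), -6.7) (array([608.3, 127.5]), array([103.8, 103.8]), -6.7)
```

Rye centre is about (0.497, 0.138) and the blue dish centre about (0.496, 0.1405), which is fine. On to the seeded roll.

Emit:
send_rows(commands=[0.03, -0.07, 0, 0, 0, 0, 0, 0.065, -0.145, 0, 0, 0, 0, 0, 0.065, -0.145, 0, 0, 0, 0, 0, 0.065, -0.145, 0, 0, 0, 0, 0, 0.065, -0.145, 0, 0, 0, 0, 0, 0.065, -0.145, 0, 0, 0, 0, 0, 0.065, -0.145, 0, 0, 0, 0, 0, 0.065, -0.145, 0, 0, 0, 0, 0, 0.05, -0.145, 0, 0, 0, 0, 0, 0.04, -0.1, 0, 0, 0, 0, 0, 0.02, -0.05, 0, 0, 0, 0, 0, 0, 0, 0, 0, 0, 0, 0])

```text
clock: 20.15
tool_pos: [0.6372, -0.2213, 0.1443]
eef_rot: [-0.698, 0.039, 0.714, 0.039]
contact_force: [-0.4, 0.2, -0.5]
opening: 0.999
```

```bash
python3 -c "
from look import *
look('w22')"
```

```text
t 20.2 tcp [ 0.6367 -0.2198  0.1442] yaw_y -96.2 xaxis [-0.025  0.003 -1.   ] F [-0.   0.4 -0.2] open 1.001
```

View pics/w22.png

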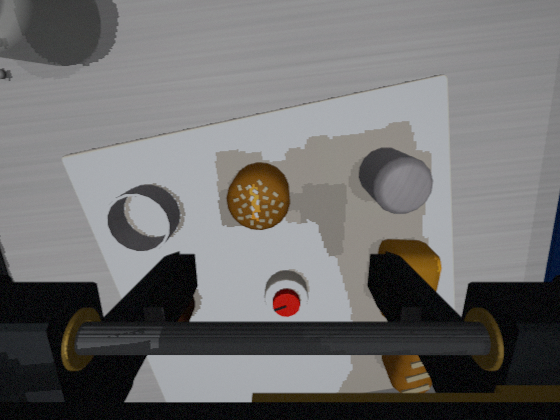

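The seeded roll is at (258,196), edges u 228–289, v 162–230. It is the only golden round roll.

```bash
python3 -c "
from look import *
d=load('w22')
print(plane(d,258,162,.003),plane(d,258,230,.038),plane(d,228,196,.034),plane(d,289.5,196,.034))"
```

```text
[ 0.66877991 -0.20392176  0.003     ] [ 0.61757086 -0.19942103  0.038     ] [ 0.64892997 -0.17831592  0.034     ] [ 0.64328446 -0.22898824  0.034     ]
```

Emit:
send_rows(commands=[0.03, 0.06, 0, 0, -0.016, 0, 0, 0, 0, 0, 0, 0, 0, 0, 0, 0, -0.08, 0, 0, 0, 0, 0, 0, -0.1, 0, 0, 0, 0, 0, 0, -0.1, 0, 0, 0, 0, 0, 0, -0.07, 0, 0, 0, 0, 0, 0, -0.05, 0, 0, 0, 0, 0, 0, 0, 0, 0, 0, 0])

```text
clock: 21.0
tool_pos: [0.6403, -0.1953, 0.0385]
eef_rot: [-0.703, 0.032, 0.709, 0.036]
contact_force: [-0.6, -0.0, 0.0]
opening: 0.999
```

```bash
python3 -c "
from look import *
look('w23')"
```

```text
t 21.05 tcp [ 0.6411 -0.1954  0.0395] yaw_y -95.5 xaxis [-0.006  0.007 -1.   ] F [-0.4  0.2 -0.2] open 1.003
```

Emit:
send_rows(commands=[0.016, -0.03, -0.025, -0.004, -0.004, 0, 0, 0, 0, -0.03, 0, 0, 0, 0, 0, 0, -0.03, 0, 0, 0, 0, 0, 0, -0.02, 0, 0, 0, 0, 0, 0, 0, 0, 0, 0, 0, 0, 0, 0, 0, 0, 0, 0])

```text
clock: 21.65
tool_pos: [0.6478, -0.2046, 0.0143]
eef_rot: [0.709, -0.035, -0.704, -0.034]
contact_force: [-0.1, -0.6, 0.0]
opening: 1.001
```

```bash
python3 -c "
from look import *
look('w24')"
```

```text
t 21.7 tcp [ 0.6477 -0.2046  0.0143] yaw_y -95.6 xaxis [ 0.006 -0.002 -1.   ] F [-0.3  0.7  0.2] open 1.004
```

View pics/w24.png

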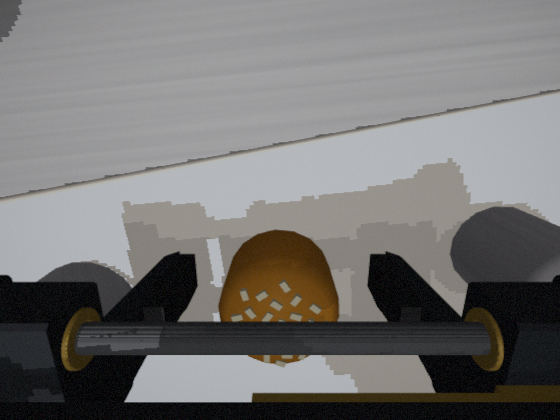

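Emit:
send_rows(commands=[-0.008, 0.003, -0.004, 0, 0, 0, 0, 0, 0, 0, 0, 0, 0, 1, 0, 0, 0, 0, 0, 0, 1, 0, 0, 0, 0, 0, 0, 1, 0, 0, 0, 0, 0, 0, 1, 0, 0, 0, 0, 0, 0, 1, 0, 0, 0, 0, 0, 0, 1])

```text
clock: 22.4
tool_pos: [0.6462, -0.2036, 0.0142]
eef_rot: [0.709, -0.035, -0.704, -0.034]
contact_force: [-0.6, 0.2, -0.2]
opening: 0.569
```

```bash
python3 -c "
from look import *
look('w25')"
```

```text
t 22.45 tcp [ 0.6462 -0.2036  0.0142] yaw_y -95.5 xaxis [ 0.008 -0.002 -1.   ] F [ 0.4 -0.7  0.3] open 0.575
```

Emit:
send_rows(commands=[0, 0, 0.08, 0, 0, 0, 1, 0, 0, 0.12, 0, 0, 0, 1, 0, 0, 0.12, 0, 0, 0, 1, 0, 0, 0.12, 0, 0, 0, 1, 0, 0, 0, 0, 0, 0, 1])

```text
clock: 22.95
tool_pos: [0.644, -0.2031, 0.1258]
eef_rot: [0.707, -0.034, -0.705, -0.034]
contact_force: [0.6, 1.5, 0.0]
opening: 0.571
```

```bash
python3 -c "
from look import *
look('w26')"
```

```text
t 23.0 tcp [ 0.6425 -0.203   0.1236] yaw_y -95.5 xaxis [-0.001 -0.    -1.   ] F [ 0.4 -0.4 -1.2] open 0.569
```

View pics/w26.png

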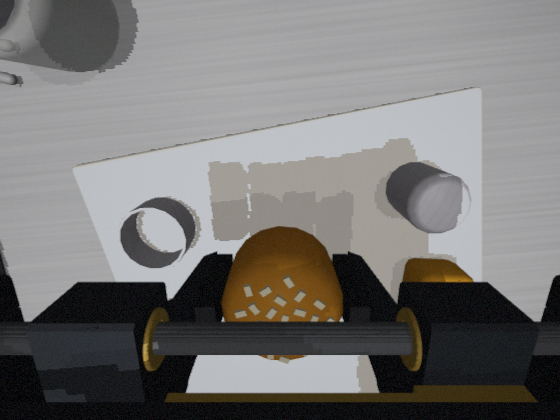

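Emit:
send_rows(commands=[-0.01, 0.08, 0.06, 0, 0, 0, 1, -0.012, 0.135, 0.04, 0, 0, 0, 1, -0.012, 0.135, 0.02, 0, 0, 0, 1, -0.012, 0.135, 0, 0, 0, 0, 1, -0.012, 0.135, 0, 0, 0, 0, 1, -0.012, 0.135, 0, 0, 0, 0, 1, -0.012, 0.135, 0, 0, 0, 0, 1, -0.012, 0.135, 0, 0, 0, 0, 1, -0.012, 0.135, 0, 0, 0, 0, 1, -0.01, 0.1, 0, 0, 0, 0, 1, -0.01, 0.05, 0, 0, 0, 0, 1, 0, 0, 0, 0, 0, 0, 1])

```text
clock: 24.2
tool_pos: [0.5955, 0.1311, 0.1369]
eef_rot: [-0.695, 0.038, 0.717, 0.033]
contact_force: [0.3, -0.2, -0.3]
opening: 0.568
```

```bash
python3 -c "
from look import *
look('w27')"
```

```text
t 24.25 tcp [0.5957 0.1295 0.1368] yaw_y -95.9 xaxis [-0.031 -0.007 -1.   ] F [ 0.5 -0.7 -0.2] open 0.571
```

Emit:
send_rows(commands=[0.06, 0.04, 0, 0.006, -0.019, 0, 1, 0, 0, 0, 0, 0, 0, 1, 0, 0, -0.08, 0, 0, 0, 1, 0, 0, -0.1, 0, 0, 0, 1, 0, 0, -0.1, 0, 0, 0, 1, 0, 0, -0.06, 0, 0, 0, 1, 0, 0, -0.04, 0, 0, 0, 1, 0, 0, 0, 0, 0, 0, 1])

```text
clock: 25.05
tool_pos: [0.6176, 0.1265, 0.0389]
eef_rot: [0.709, -0.043, -0.703, -0.041]
contact_force: [-0.3, -0.7, -1.0]
opening: 0.566
```

```bash
python3 -c "
from look import *
look('w28')"
```

```text
t 25.1 tcp [0.6182 0.1266 0.0397] yaw_y -96.8 xaxis [ 0.009 -0.004 -1.   ] F [ 0.2 -0.5 -1.1] open 0.57
```

Emit:
send_rows(commands=[-0.028, 0.008, 0, 0.002, 0.005, 0, 1, 0, 0, 0, 0, 0, 0, 1, 0, 0, 0, 0, 0, 0, 1])

```text
clock: 25.4
tool_pos: [0.6124, 0.1293, 0.0423]
eef_rot: [0.708, -0.042, -0.704, -0.043]
contact_force: [-0.2, -0.7, 0.6]
opening: 0.569
```

```bash
python3 -c "
from look import *
look('w29')"
```

```text
t 25.45 tcp [0.6123 0.1295 0.0423] yaw_y -96.8 xaxis [ 0.005  0.001 -1.   ] F [0.2 0.5 0.1] open 0.565
```

View pics/w29.png

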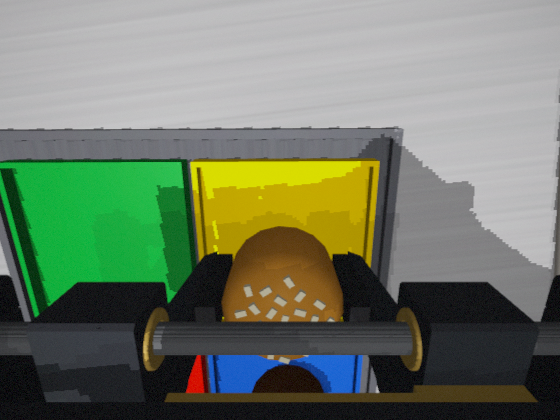

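Emit:
send_rows(commands=[-0.003, 0, -0.027, 0, 0, 0, 1, 0, 0, -0.04, 0, 0, 0, 1, 0, 0, -0.03, 0, 0, 0, 1, 0, 0, -0.012, 0, 0, 0, 1, 0, 0, 0, 0, 0, 0, 1])

```text
clock: 25.95
tool_pos: [0.6116, 0.1297, 0.0128]
eef_rot: [0.708, -0.042, -0.704, -0.043]
contact_force: [0.3, -0.3, -1.2]
opening: 0.567
```

```bash
python3 -c "
from look import *
look('w30')"
```

```text
t 26.0 tcp [0.6116 0.1297 0.013 ] yaw_y -96.8 xaxis [ 0.006  0.001 -1.   ] F [ 0.4  0.7 -1.1] open 0.567
```

About 2 mm above contact. Releasing.

Emit:
send_rows(commands=[0, 0, -0.003, 0, 0, 0, 1, 0, 0, 0, 0, 0, 0, 0.33, 0, 0, 0, 0, 0, 0, 0.33, 0, 0, 0, 0, 0, 0, 0.33, 0, 0, 0.04, 0, 0, 0, 0.33, 0, 0, 0.08, 0, 0, 0, 0.28, 0, 0, 0.15, 0, 0, 0, 0, 0, 0, 0.2, 0, 0, 0, 0, 0, 0, 0.1, 0, 0, 0, 0, 0, 0, 0, 0, 0, 0, 0])

```text
clock: 27.0
tool_pos: [0.6115, 0.13, 0.1639]
eef_rot: [0.709, -0.041, -0.703, -0.043]
contact_force: [-0.0, -0.3, 0.3]
opening: 1.001
```

```bash
python3 -c "
from look import *
look('w31')"
```

```text
t 27.05 tcp [0.6109 0.1297 0.1625] yaw_y -96.8 xaxis [ 0.007  0.001 -1.   ] F [1.1 0.2 0.6] open 0.999
```

View pics/w31.png

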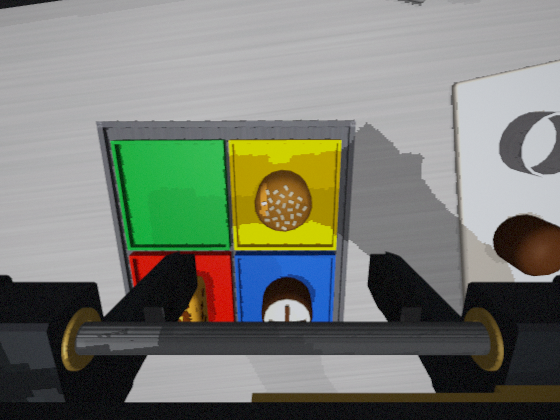

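```bash
python3 -c "
from look import *
d=load('w31')
print(plane(d,283,170,.003),plane(d,283,231,.036),plane(d,253,202,.034),plane(d,312,202,.034))
hsv=cv2.cvtColor(d['image'],cv2.COLOR_BGR2HSV)
for lo,hi in (((26,150,60),(34,255,255)),((50,130,40),(75,255,255))):
  m=cv2.inRange(hsv,lo,hi);h=cv2.convexHull(max(cv2.findContours(m,0,2)[0],key=cv2.contourArea))
  print(pose(d,h,.009),pose(d,h,.012))
"
```

```text
[0.63413647 0.12598239 0.003     ] [0.58397419 0.13197281 0.036     ] [0.61407814 0.15555094 0.034     ] [0.60780784 0.10290108 0.034     ]
(array([608.3, 127.5]), array([109.8, 104.9]), -6.8) (array([609.1, 127.4]), array([108.7, 103.9]), -6.8)
(array([620.6, 235.6]), array([111. , 106.6]), -6.8) (array([621.3, 234.5]), array([109.9, 105.5]), -6.8)
```

Emit:
send_rows(commands=[-0.03, -0.1, 0, 0, 0, 0, 0, -0.055, -0.175, 0, 0, 0, -0.014, 0, -0.055, -0.175, 0, 0, 0, -0.014, 0, -0.055, -0.175, 0, 0, 0, -0.014, 0, -0.055, -0.175, 0, 0, 0, -0.014, 0, -0.055, -0.175, 0, 0, 0, -0.014, 0, -0.055, -0.175, 0, 0, 0, -0.014, 0, -0.055, -0.175, 0, 0, 0, -0.014, 0, -0.055, -0.175, 0, 0, 0, -0.014, 0, -0.055, -0.175, 0, 0, 0, 0, 0, -0.03, -0.1, 0, 0, 0, 0, 0, -0.02, -0.05, 0, 0, 0, 0, 0])

```text
clock: 28.25
tool_pos: [0.4478, -0.3364, 0.1493]
eef_rot: [-0.694, 0.1, 0.705, 0.107]
contact_force: [-0.9, 0.4, 0.3]
opening: 1.001
```

```bash
python3 -c "
from look import *
look('w32')"
```

```text
t 28.3 tcp [ 0.446  -0.3389  0.1489] yaw_y -107.0 xaxis [-0.017  0.01  -1.   ] F [-0.9 -2.  -0.5] open 1.003
```

View pics/w32.png

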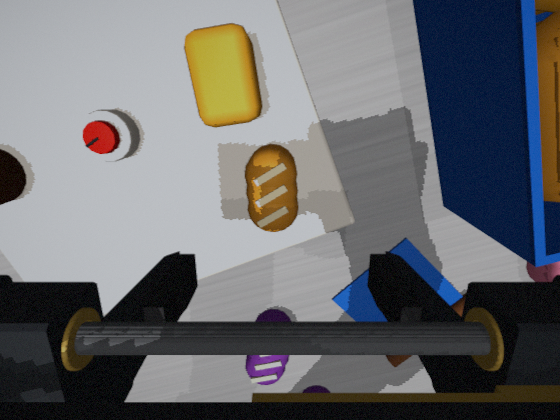

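Golden slashed oval at (272,188). The purple ones at (268,350) and the pink one at (545,268) are decoys. I'll measure it and its clearance to the blue bin.

```bash
python3 -c "
from look import *
cen('w32',(236,138,305,238),.003,.036,(9,80,60),(28,255,255))
d=load('w32')
print([plane(d,540,265,z).round(3) for z in (.08,.12)],plane(d,445,205,0).round(3))
a=load('scene0'); print([plane(a,228,125,z).round(3) for z in(.06,.1,.14)])
d=load('w31'); cv2.imwrite('pics/x.png',d['image'])
"
```

```text
0.003 (array([ 454.2, -327.5]), array([84.6, 47.6]), -14.2)
0.0195 (array([ 458.2, -329.5]), array([79.8, 44.9]), -14.2)
0.036 (array([ 462.3, -331.4]), array([75. , 42.2]), -14.2)
[array([ 0.36 , -0.511,  0.08 ]), array([ 0.391, -0.483,  0.12 ])] [ 0.39  -0.483  0.   ]
[array([ 0.372, -0.522,  0.06 ]), array([ 0.391, -0.478,  0.1  ]), array([ 0.41 , -0.434,  0.14 ])]
```

View pics/m.png

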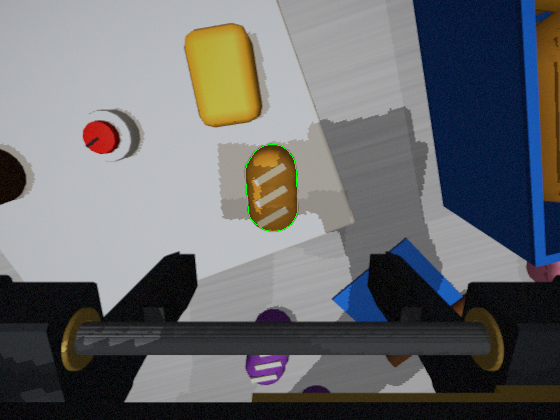

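```bash
python3 -c "
from look import *
d=load('w32');a=load('scene0')
print(plane(d,415,0,0).round(3),plane(d,430,100,0).round(3),plane(a,107,193,0).round(3),plane(a,228,150,0).round(3))"
```

```text
[ 0.569 -0.483  0.   ] [ 0.49  -0.483  0.   ] [ 0.751 -0.504  0.   ] [ 0.394 -0.489  0.   ]
```

Emit:
send_rows(commands=[0.055, 0.03, 0, -0.006, -0.011, 0.03, 0, 0, 0, 0, 0, 0, 0, 0, 0, 0, -0.08, 0, 0, 0, 0, 0, 0, -0.1, 0, 0, 0, 0, 0, 0, -0.1, 0, 0, 0, 0, 0, 0, -0.08, 0, 0, 0, 0, 0, 0, -0.06, 0, 0, 0, 0, 0, 0, 0, 0, 0, 0, 0])

```text
clock: 29.1
tool_pos: [0.4679, -0.3147, 0.0387]
eef_rot: [0.704, -0.075, -0.701, -0.082]
contact_force: [-1.1, -0.6, -0.4]
opening: 0.998
```

```bash
python3 -c "
from look import *
look('w33')"
```

```text
t 29.15 tcp [ 0.4687 -0.3147  0.0397] yaw_y -102.8 xaxis [ 0.007  0.009 -1.   ] F [0.4 1.6 0.6] open 0.998
```

Emit:
send_rows(commands=[-0.028, -0.062, 0, -0.006, 0.004, -0.015, 0, 0, 0, -0.03, 0, 0, 0, 0, 0, 0, -0.04, 0, 0, 0, 0, 0, 0, -0.03, 0, 0, 0, 0, 0, 0, 0, 0, 0, 0, 0, 0, 0, 0, 0, 0, 0, 0])

```text
clock: 29.75
tool_pos: [0.4634, -0.3312, 0.0153]
eef_rot: [0.703, -0.088, -0.7, -0.086]
contact_force: [-0.7, -0.5, 0.5]
opening: 1.0
```

```bash
python3 -c "
from look import *
look('w34')"
```

```text
t 29.8 tcp [ 0.4634 -0.3312  0.0153] yaw_y -104.1 xaxis [ 0.004 -0.003 -1.   ] F [-0.1 -0.2  0.8] open 1.001
```

View pics/w34.png

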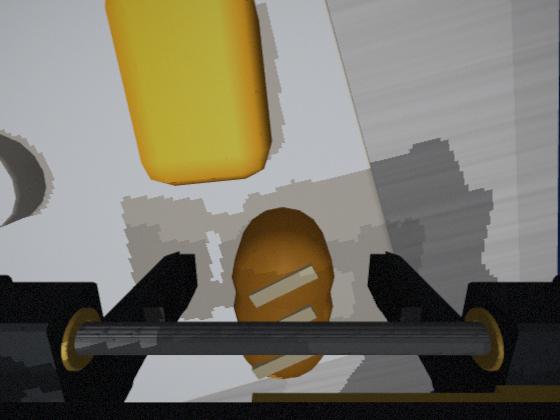

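Emit:
send_rows(commands=[-0.008, 0, -0.012, 0, 0, 0, 0, 0, 0, 0, 0, 0, 0, 1, 0, 0, 0, 0, 0, 0, 1, 0, 0, 0, 0, 0, 0, 1, 0, 0, 0, 0, 0, 0, 1, 0, 0, 0, 0, 0, 0, 1, 0, 0, 0, 0, 0, 0, 1])

```text
clock: 30.5
tool_pos: [0.4618, -0.3311, 0.0128]
eef_rot: [0.704, -0.088, -0.7, -0.086]
contact_force: [-0.0, 0.3, -0.3]
opening: 0.48
```

```bash
python3 -c "
from look import *
look('w35')"
```

```text
t 30.55 tcp [ 0.4618 -0.3312  0.0128] yaw_y -104.1 xaxis [ 0.006 -0.004 -1.   ] F [-0.4  0.9  0.2] open 0.47
```

Emit:
send_rows(commands=[0, 0, 0.08, 0, 0, 0, 1, 0, 0, 0.12, 0, 0, 0, 1, 0, 0, 0.12, 0, 0, 0, 1, 0, 0, 0.12, 0, 0, 0, 1, 0, 0, 0, 0, 0, 0, 1])

```text
clock: 31.05
tool_pos: [0.46, -0.3301, 0.1249]
eef_rot: [0.702, -0.087, -0.701, -0.086]
contact_force: [0.9, -0.5, -1.2]
opening: 0.474
```

```bash
python3 -c "
from look import *
look('w36')"
```

```text
t 31.1 tcp [ 0.4589 -0.3296  0.1231] yaw_y -104.1 xaxis [-0.001 -0.    -1.   ] F [ 0.2  0.2 -1.9] open 0.47
```

View pics/w36.png

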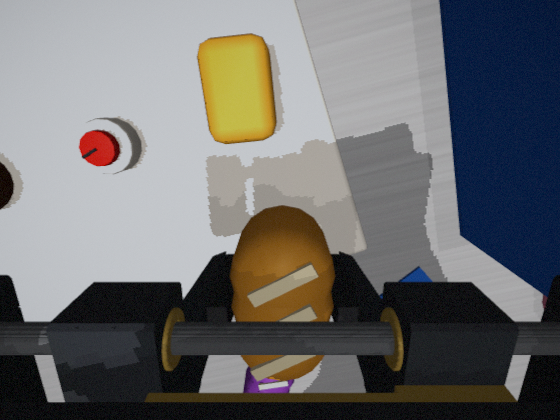

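Emit:
send_rows(commands=[0.025, 0.085, 0.06, 0, 0, 0, 1, 0.05, 0.17, 0.04, 0, 0, 0.007, 1, 0.05, 0.17, 0.03, 0, 0, 0.007, 1, 0.05, 0.17, 0, 0, 0, 0.007, 1, 0.05, 0.17, 0, 0, 0, 0.007, 1, 0.05, 0.17, 0, 0, 0, 0.007, 1, 0.05, 0.17, 0, 0, 0, 0.007, 1, 0.05, 0.17, 0, 0, 0, 0.007, 1, 0.05, 0.17, 0, 0, 0, 0.007, 1, 0.05, 0.17, 0, 0, 0, 0.007, 1, 0.05, 0.17, 0, 0, 0, 0.007, 1, 0.05, 0.17, 0, 0, 0, 0.007, 1])

```text
clock: 32.3
tool_pos: [0.5913, 0.166, 0.1384]
eef_rot: [-0.694, 0.054, 0.716, 0.044]
contact_force: [0.8, 0.3, -0.3]
opening: 0.471
```

Emit:
send_rows(commands=[0.05, 0.17, 0, 0, 0, 0, 1, 0.03, 0.09, 0, 0, 0, 0, 1, 0, 0.03, 0, 0, 0, 0, 1, 0, 0, 0, 0, 0, 0, 1])

```text
clock: 32.7
tool_pos: [0.6073, 0.2493, 0.1309]
eef_rot: [-0.692, 0.05, 0.719, 0.04]
contact_force: [0.3, 0.4, -0.5]
opening: 0.468
```

```bash
python3 -c "
from look import *
look('w37')"
```

```text
t 32.75 tcp [0.6073 0.248  0.1308] yaw_y -97.4 xaxis [-0.04  -0.012 -0.999] F [ 0.3  0.2 -0.8] open 0.468
```

View pics/w37.png

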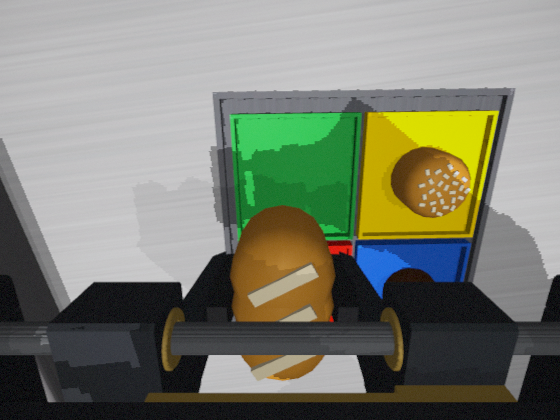

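Emit:
send_rows(commands=[0.06, -0.02, 0, 0.008, -0.025, 0.004, 1, 0, 0, 0, 0, 0, 0, 1, 0, 0, -0.08, 0, 0, 0, 1, 0, 0, -0.1, 0, 0, 0, 1, 0, 0, -0.08, 0, 0, 0, 1, 0, 0, -0.06, 0, 0, 0, 1, 0, 0, -0.02, 0, 0, 0, 1, 0, 0, 0, 0, 0, 0, 1])

```text
clock: 33.55
tool_pos: [0.6206, 0.2255, 0.0422]
eef_rot: [-0.703, 0.054, 0.708, 0.044]
contact_force: [-0.7, 0.2, -0.1]
opening: 0.469
```

```bash
python3 -c "
from look import *
look('w38')"
```

```text
t 33.6 tcp [0.6208 0.2255 0.0426] yaw_y -98.0 xaxis [-0.007 -0.014 -1.   ] F [ 0.1  0.1 -0. ] open 0.471
```

Emit:
send_rows(commands=[0.006, 0.033, 0, 0.009, -0.004, 0.013, 1, 0, 0, 0, 0, 0, 0, 1, 0, 0, 0, 0, 0, 0, 1])

```text
clock: 33.9
tool_pos: [0.624, 0.2355, 0.0452]
eef_rot: [0.707, -0.04, -0.705, -0.043]
contact_force: [-0.3, 0.1, -0.8]
opening: 0.472
```

```bash
python3 -c "
from look import *
look('w39')"
```

```text
t 33.95 tcp [0.624  0.2358 0.0453] yaw_y -96.7 xaxis [ 0.004  0.004 -1.   ] F [ 0.1  0.  -0.2] open 0.469
```

View pics/w39.png

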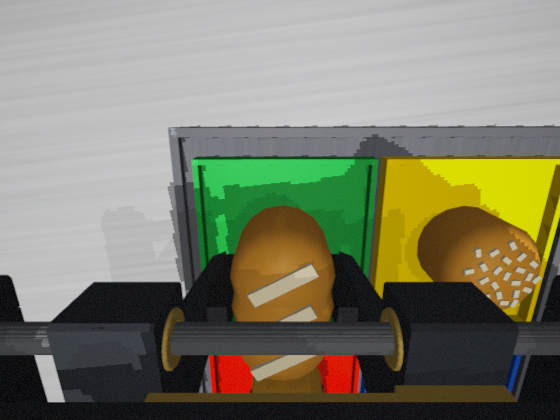

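Emit:
send_rows(commands=[-0.003, -0.002, -0.03, 0, 0, 0, 1, 0, 0, -0.045, 0, 0, 0, 1, 0, 0, -0.035, 0, 0, 0, 1, 0, 0, -0.018, 0, 0, 0, 1, 0, 0, 0, 0, 0, 0, 1])

```text
clock: 34.45
tool_pos: [0.6228, 0.2352, 0.0103]
eef_rot: [0.707, -0.04, -0.705, -0.043]
contact_force: [0.3, 0.5, -1.7]
opening: 0.474
```

```bash
python3 -c "
from look import *
look('w40')"
```

```text
t 34.5 tcp [0.6229 0.2352 0.0106] yaw_y -96.7 xaxis [ 0.003  0.004 -1.   ] F [ 0.2  0.3 -0.8] open 0.469
```

Release with the opening held to about 55 mm, then lift away.

Emit:
send_rows(commands=[0, 0, 0, 0, 0, 0, 0.4, 0, 0, 0, 0, 0, 0, 0.4, 0, 0, 0, 0, 0, 0, 0.4, 0, 0, 0.04, 0, 0, 0, 0.4, 0, 0, 0.08, 0, 0, 0, 0.35, 0, 0, 0.15, 0, 0, 0, 0.2, 0, 0, 0.2, 0, 0, 0, 0, -0.03, -0.05, 0.18, 0, 0, 0, 0, -0.06, -0.1, 0.12, 0, 0, 0, 0, -0.06, -0.08, 0.05, 0, 0, 0, 0, -0.03, -0.03, 0, 0, 0, 0, 0, 0, 0, 0, 0, 0, 0, 0])

```text
clock: 35.7
tool_pos: [0.5768, 0.1702, 0.231]
eef_rot: [0.71, -0.037, -0.701, -0.044]
contact_force: [0.5, 1.1, -1.0]
opening: 0.998
```

```bash
python3 -c "
from look import *
look('w41')
look('c41',cam='scene')
look('s41',cam='side')"
```

```text
t 35.75 tcp [0.5774 0.171  0.2308] yaw_y -96.5 xaxis [ 0.014  0.009 -1.   ] F [ 0.8 -0.4 -0.2] open 1.004
t 35.8 tcp [0.5776 0.1718 0.2301] yaw_y -96.5 xaxis [ 0.013  0.009 -1.   ] F [-0.1  0.   0.3] open 1.0
t 35.85 tcp [0.5775 0.1723 0.2296] yaw_y -96.5 xaxis [ 0.012  0.009 -1.   ] F [0.1 0.  1.1] open 0.998
```

View pics/w41.png

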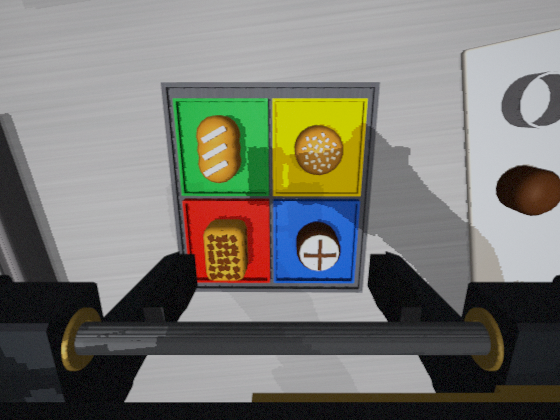

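View pics/c41.png

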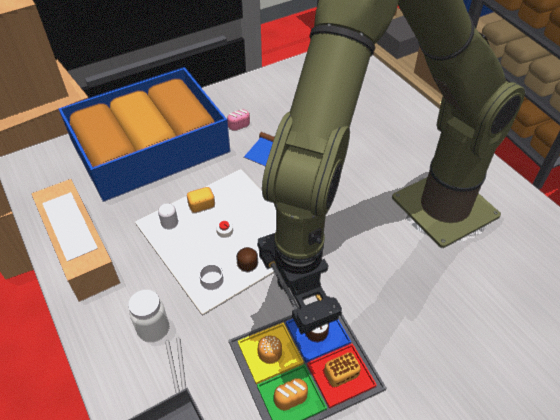

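All four sit upright in the right dishes: oval (218,149), seeded (319,149), tiger (225,251), rye (319,246). The plain and bare ones haven't moved. One numeric check of the centring.

```bash
python3 -c "
from look import *
cen('w41',(190,106,245,190),.002,.036,(9,80,60),(24,255,255),name='mo')
d=load('w41');hsv=cv2.cvtColor(d['image'],cv2.COLOR_BGR2HSV)
for lo,hi in (((50,130,40),(75,255,255)),((26,150,60),(34,255,255)),((105,130,40),(125,255,255))):
  m=cv2.inRange(hsv,lo,hi);m[300:]=0;h=cv2.convexHull(max(cv2.findContours(m,0,2)[0],key=cv2.contourArea))
  print('dish',pose(d,h,.01))
print('seed',plane(d,319,125,.002),plane(d,319,175,.036),plane(d,294,149,.034),plane(d,343.5,149,.034))
print('rye',plane(d,319,218,.002),plane(d,319,271,.036),plane(d,296,245,.034),plane(d,343,245,.034))
"
```

```text
0.002 (array([620.3, 240.7]), array([76.1, 48.9]), -6.7)
0.019 (array([621.8, 237. ]), array([72.6, 46.7]), -6.7)
0.036 (array([623.3, 233.3]), array([69.2, 44.4]), -6.7)
dish (array([621.9, 234.4]), array([109.1, 104.2]), -6.6)
dish (array([612. , 126.3]), array([103.9, 103.7]), -6.6)
dish (array([495.5, 139.8]), array([111.3, 104.6]), -6.5)
seed [0.63500546 0.12241189 0.002     ] [0.58451506 0.13000733 0.036     ] [0.61501806 0.15395405 0.034     ] [0.60903881 0.10174618 0.034     ]
rye [0.52383514 0.1314388  0.002     ] [0.46940269 0.13935433 0.036     ] [0.50483983 0.16310864 0.034     ] [0.49876303 0.10879655 0.034     ]
```

```bash
python3 -c "
from plant import job
print(job.finish_job())"
```

```text
the job is handed in; nothing more can be done
None
```

The tasting tray is made up and handed in at about 36 s. In the order asked, I put the tiger loaf in the red dish, the floured rye in the blue, the seeded roll in the yellow and the slashed oval in the green.

**Last checks:** in the final wrist and scene pictures all four stand upright and flat. The robot was clear of everything. Each one measures within about 2–4 mm of the middle of its dish. The rye is furthest off: about 3 mm in y in one view and nearer 4 mm in the last one. The plain loaf and the bare dark roll have not moved.

**What went wrong:** while lowering the tiger loaf I pressed once more after it was already on the floor. The wrist force reading peaked at 112 N, just under the 120 N limit. The pressure went through the held loaf into the dish. I backed off and released it a millimetre or so above contact, and lowered the other three only to that known height.

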